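# Load the porcelain tunnel dryer and set its sliders

### The job

A batch of painted porcelain is to go into the tunnel dryer. First slide the heat slider down to off and leave it off while you load; then hook every carrier over the rail at the dryer's open end and slide it along until its whole base is inside the tunnel. When all are in, set the fan slider to its tape strip, and only after that the heat slider to its own strip; leave the brushes, dishes and other things on the table as they are.

Things in the scene. Friction and masses are not known exactly. Their poses are not given: they have to be found in the camera images.
- dryer: tunnel dryer, fixed; origin on the table straight under the rail, y along the rail to the open loading end, x across. Tunnel y = -265 (closed end) to +35 mm (mouth): clear walls at x = -48 and +48 mm, floor z = 36 mm, roof top z = 203 mm with a slot x = -26 to +26 mm under the rail, open at the mouth. Room for four carriers, 65 to 70 mm apart. Heater past the closed end, 150 mm high
- rail_load (a point): middle of the rail's open loading stretch, on its axis (dryer y = +115 mm, z = 235 mm). Rod 10 mm thick; carriers are hooked on from above at dryer y = +70 to +160 mm only, then slid to -y, strap in the roof slot, grip above the roof. A hung carrier's origin is 70 mm above the table; its base is wholly inside at dryer y < +5 mm. End post at y = +200 mm up to z = 249 mm
- control: dryer's controller, fixed: grey box 112 (x) x 165 (y) x 55 mm, two horizontal sliders on its flat top, travel 100 mm along its y, off at the +y end (left as the robot sees it). Nearer the robot (x = -27 mm, cap 30 mm wide across the track): heat. Farther (x = +27 mm, cap 18 mm wide): fan. Origin: centre of its underside
- carrier1: hanging carrier, one of up to four alike (may be absent), 0.32 kg, standing on the table. Origin: centre of its underside, z up. Base plate 70 (x) x 60 (y) x 4 mm with a clay piece fixed on it; flat steel strap 24 mm wide (y) at x = -11 mm rises to a hook that bends over to +x, away from the robot at yaw 0: it goes over the rail in that direction, then down, and hangs level
- carrier1_grip (a point): centre of this carrier's wooden grip, 196 mm above its underside: 20 (x) x 12 (y) x 40 mm high, pinched from above across its y faces. It stands on the bridge of the hook (6 mm thick, 24 mm wide in y), whose underside, 170 mm above the carrier's underside, rests on the rail when hung. Gap under the bridge 18 mm wide in x, between the strap and a lip that reaches 20 mm down
- carrier2: hanging carrier, one of up to four alike (may be absent), 0.32 kg, standing on the table. Origin: centre of its underside, z up. Base plate 70 (x) x 60 (y) x 4 mm with a clay piece fixed on it; flat steel strap 24 mm wide (y) at x = -11 mm rises to a hook that bends over to +x, away from the robot at yaw 0: it goes over the rail in that direction, then down, and hangs level
- carrier2_grip (a point): centre of this carrier's wooden grip, 196 mm above its underside: 20 (x) x 12 (y) x 40 mm high, pinched from above across its y faces. It stands on the bridge of the hook (6 mm thick, 24 mm wide in y), whose underside, 170 mm above the carrier's underside, rests on the rail when hung. Gap under the bridge 18 mm wide in x, between the strap and a lip that reaches 20 mm down
- carrier3: hanging carrier, one of up to four alike (may be absent), 0.32 kg, standing on the table. Origin: centre of its underside, z up. Base plate 70 (x) x 60 (y) x 4 mm with a clay piece fixed on it; flat steel strap 24 mm wide (y) at x = -11 mm rises to a hook that bends over to +x, away from the robot at yaw 0: it goes over the rail in that direction, then down, and hangs level
- carrier3_grip (a point): centre of this carrier's wooden grip, 196 mm above its underside: 20 (x) x 12 (y) x 40 mm high, pinched from above across its y faces. It stands on the bridge of the hook (6 mm thick, 24 mm wide in y), whose underside, 170 mm above the carrier's underside, rests on the rail when hung. Gap under the bridge 18 mm wide in x, between the strap and a lip that reaches 20 mm down
- carrier4: hanging carrier, one of up to four alike (may be absent), 0.32 kg, standing on the table. Origin: centre of its underside, z up. Base plate 70 (x) x 60 (y) x 4 mm with a clay piece fixed on it; flat steel strap 24 mm wide (y) at x = -11 mm rises to a hook that bends over to +x, away from the robot at yaw 0: it goes over the rail in that direction, then down, and hangs level
- carrier4_grip (a point): centre of this carrier's wooden grip, 196 mm above its underside: 20 (x) x 12 (y) x 40 mm high, pinched from above across its y faces. It stands on the bridge of the hook (6 mm thick, 24 mm wide in y), whose underside, 170 mm above the carrier's underside, rests on the rail when hung. Gap under the bridge 18 mm wide in x, between the strap and a lip that reaches 20 mm down
- heat (a joint): heat slider, m: 0 = off, at the +y stop, growing to 0.1 towards the box's -y; stays where it is left, friction about 1.5 N
- fan (a joint): fan slider, m: 0 at the +y stop, growing to 0.1 towards the box's -y; stays where it is left, friction about 1.5 N
- heat_cap (a point): top centre of the heat slider's cap, on its black index line, 24 mm above the box's top. Cap 30 (x, across the track) x 14 (y, along the track) x 22 mm, white, its foot 2 mm above the box's top
- fan_cap (a point): top centre of the fan slider's cap, on its black index line, 24 mm above the box's top. Cap 18 (x, across the track) x 14 (y, along the track) x 22 mm, white, its foot 2 mm above the box's top
- heat_mark: the heat slider's setting: strip of yellowish masking tape 14 (x) x 5 (y) mm stuck flat on the box's top beside the heat track, 20 mm to its +x side. Origin: centre of the strip. The slider is set when the index line on its cap is level with the strip along the track
- fan_mark: the fan slider's setting: strip of yellowish masking tape 14 (x) x 5 (y) mm stuck flat on the box's top beside the fan track, 20 mm to its +x side. Origin: centre of the strip. The slider is set when the index line on its cap is level with the strip along the track
- wash_bowl: bystander: white wash bowl, 110 mm across, 55 mm high; origin at its underside
- dish_a: bystander: small blue colour dish, 68 mm across, 16 mm high; origin at its underside
- dish_b: bystander: small white colour dish, 68 mm across, 16 mm high; origin at its underside
- brush_pot: bystander: blue pot, 72 mm across, 90 mm high; origin at its underside
- brush_a: bystander: paint brush 210 mm long lying along its x on the bamboo mat; origin near its middle
- brush_b: bystander: paint brush 210 mm long lying along its x on the bamboo mat; origin near its middle
Things that resemble listed ones, but are neither listed nor needed, are in the scene too. What is shaped like the carrier2 but red is not meant.

How it is judged:
By the outcome, as a careful person would: the job done as asked, in the order asked, and still so for the second after the job is handed in, with the robot touching nothing.
Of carrier1, carrier2, carrier3, carrier4 only 3 to 4 are there at a start; the rules pass over those that are not, and their reading is None.
At some moment in a run one of carrier1, carrier2, carrier3, carrier4 may be knocked a few centimetres aside while the robot is not near it.
It also fails if it takes over 200 s, if anything falls off the work surface, if the arm or the gripper's body presses on something with over 40 N, if the wrist force passes 120 N, or if a joint passes its speed limit or range.

### The arm

A 6-joint arm with a two-finger parallel gripper is mounted at the origin on the work surface. World frame = base frame: x ahead of the robot, y to its left, z up, the work surface at z = 0. Lengths are in m, angles in degrees, forces in N, time in s.
With the tool pointing down it reaches from about 0.25 to 0.725 m from the base axis. Payload 9.7 kg.
Tool frame: the origin (TCP) lies at the very end of the fingers, on their centre line; the grasp point (between the pads) lies 19 mm behind it; x points along the fingers, z is the direction in which the jaws open and shut, and the axes are right-handed (so a half turn about x gives the same grasp; the last joint's range is limited). The gripper opens to 85 mm and grips with 20 to 120 N. Pads are 22 mm wide; open, the fingers measure 114 mm over their backs; the gripper's body (76 mm by 85 mm) begins 54 mm behind the grasp point. The pads swing forward as they close: fully open they stand 13 mm farther back than shut.
Start: joints at [73.109, 4.979, 10.078, 95.1, 0, 90], TCP at [0.16, 0.526, 0.231] pointing down, gripper open.
Joint ranges: [-179.16, 179.16], [-48.56, 103.87], [-65.8, 70.77], [-126.05, 130.52], [-82.76, 87.17], [-180, 180]. Speed limits (degrees/s): [127.2, 127.2, 147.25, 180, 180, 180].

### API

Orientations are given as [roll, pitch, yaw] about the fixed x, y, z axes, in that order (R = Rz(yaw) Ry(pitch) Rx(roll)).
In Python, from workcell import sensors, vision, job_done gives the robot as it stands.
- The arm moves only by the tool carry_out, never from a script. Its argument "increments" is a list of rows, each a list of 7 numbers: the turn, a rotation vector about the tool's x, y, z in degrees, then the shift along the tool's x, y, z in mm, then the opening in per cent of the stroke, from 0 (shut) to 100 (fully open). A call has 1 to 12 rows; each row shifts and turns the commanded pose from where the row before left it, along the tool's axes as they then stand; what a row does not reach is not made up. A row lasts 1/8 s, in which the tool goes at most 62.5 mm and 10.7 degrees, less where a joint would pass 70% of its speed; a pose out of reach is approached as far as the arm can. A call is refused whole if a number of a shift passes 62.5 or a number of a turn 10.7, either way. A call with a gripper value outside its range is refused whole. The fingers move at their own pace and stop on an object; "squeeze" is the grip in N (left out, the last holds). Time passes only in rows, so rows that do not move let the fingers close. It gives the time, the measured TCP pose, the force and the opening at its end, in the units of the state.
- sensors.get_obs(): the state, without advancing time (a new reading comes with each control period).
- vision.camera(name): name is "scene" or "side" or "wrist"; returns the picture (480x640x3 uint8, red, green, blue); there is no depth.
- vision.calibration(name): a dict with "camera_matrix" (3x3 intrinsics, pixels), "dist" ([k1, k2, p1, p2, k3] as OpenCV has them; the pictures are not rectified), "extrinsics" (4x4, takes a point from world to camera coordinates); the wrist camera has in their place "mount" (4x4, takes a point from camera to tool coordinates, whose origin is the TCP and whose axes are the tool frame's). Camera axes: x right, y up, looking along -z (the intrinsics and any distortion apply to the point x, -y, -z); pixel columns grow to the right and rows downward; lengths in m; the calibration is good to about 2 mm. A picture is of the moment at which its call begins: read the wrist's pose just before it. calibration takes no time and is no camera call.
- job_done(): hands the job in, once; it reports no verdict.
The state is a dict: "time": time; "q": joint angles; "qd": joint speeds; "joint_efforts": joint torques, N m; "ee_pos": TCP position; "tcp_rot": TCP orientation; "wrist_force": force on the tool from outside, world axes, zero at the start; "torque": the same for the moment, N m; "opening": finger opening in m.
Only numpy, scipy, OpenCV 4.12 (cv2) and the standard library are available. Lean on these libraries where they do the work, as an engineer would, in place of code of your own. Each camera call takes 0.05 s, during which the arm holds its last target.

## Working session

There is one attempt and no reset: what is moved stays moved. The work goes in short steps, Python scripts to look and compute and a tool call to move; the robot and the scene stay as the last step left them, time stands still between calls to the robot, and variables do not carry over. Pictures are saved under pics/ and viewed, and the job is handed in when it is done.

Besides the shell and the picture viewer there is one more tool, called after "Emit:" as name([rows], argument=value, ...), one row to a line, values as JSON. carry_out: Moves the arm, as the interface text tells. Its arguments: {"type":"object","properties":{"increments":{"type":"array"},"squeeze":{"type":"number"}},"required":["increments"]}

```bash
ls; mkdir -p pics
cat > h.py <<'E'
import numpy as np, cv2
from workcell import sensors, vision, job_done
from scipy.spatial.transform import Rotation as R
def snap(n,f):
    o=sensors.get_obs(); im=vision.camera(n); cv2.imwrite('pics/'+f,im[:,:,::-1]); return o,im
def T_tool(o):
    T=np.eye(4); T[:3,:3]=R.from_euler('xyz',o['tcp_rot'],degrees=True).as_matrix(); T[:3,3]=o['ee_pos']; return T
def ext(n,o=None):
    c=vision.calibration(n)
    if n=='wrist': return np.linalg.inv(T_tool(o)@np.array(c['mount']))
    return np.array(c['extrinsics'])
def ray(n,uv,o=None,E=None):
    c=vision.calibration(n); E=ext(n,o) if E is None else E
    p=cv2.undistortPoints(np.array([[uv]],float),np.array(c['camera_matrix']),np.array(c['dist']))[0,0]
    d=E[:3,:3].T@np.array([p[0],-p[1],-1]); return -E[:3,:3].T@E[:3,3], d/np.linalg.norm(d)
def onz(n,uv,z,o=None):
    a,d=ray(n,uv,o); return a+d*(z-a[2])/d[2]
def tri(rs):
    A=np.zeros((3,3));b=np.zeros(3)
    for a,d in rs:
        P=np.eye(3)-np.outer(d,d);A+=P;b+=P@a
    x=np.linalg.solve(A,b); return x,[np.linalg.norm((np.eye(3)-np.outer(d,d))@(x-a)) for a,d in rs]
def proj(n,X,o=None):
    c=vision.calibration(n);E=ext(n,o);p=E[:3,:3]@np.array(X)+E[:3,3]
    return cv2.projectPoints(np.array([[p[0],-p[1],-p[2]]]),np.zeros(3),np.zeros(3),np.array(c['camera_matrix']),np.array(c['dist']))[0].ravel()
E
python3 - <<'E'
from h import *
o,_=snap('scene','s0.png');snap('side','d0.png');snap('wrist','w0.png');print(o)
for n in('scene','side','wrist'):print(vision.calibration(n))
E
```

```text
pics
{'time': 0.0, 'q': array([ 7.31088233e+01,  5.01139269e+00,  1.00359097e+01,  9.50991277e+01,
       -8.57255146e-04,  8.99985295e+01]), 'qd': array([ 0.02913243, -0.10891645, -0.01745121, -0.03484309,  0.0143234 ,
       -0.04417207]), 'joint_efforts': array([ 2.08423662e-03, -5.20382416e+01,  4.64810157e+01,  1.62127521e-02,
        2.07078656e-04,  1.29349894e-05]), 'ee_pos': array([0.1597462 , 0.52606322, 0.23059329]), 'tcp_rot': array([-179.34318799,   89.92538438, -106.2328936 ]), 'wrist_force': array([ 0.10310294, -0.05547879,  0.78426327]), 'torque': array([-0.02014464,  0.00113652, -0.00470087]), 'opening': 0.0851986966777679}
{'camera_matrix': array([[546.88436023,   0.        , 309.64510152],
       [  0.        , 546.88436023, 236.04215485],
       [  0.        ,   0.        ,   1.        ]]), 'dist': array([-0.03632381,  0.        ,  0.        ,  0.        ,  0.        ]), 'extrinsics': array([[-0.61282188,  0.79004154,  0.01684354,  0.30725084],
       [-0.50905891, -0.41099193,  0.75627023,  0.12723465],
       [ 0.60440745,  0.45488459,  0.65404254, -1.57805193],
[... 479 characters left out ...]
819,  0.72151203, -1.37363817],
       [ 0.        ,  0.        ,  0.        ,  1.        ]])}
{'camera_matrix': array([[407.07624359,   0.        , 317.87931907],
       [  0.        , 407.07624359, 239.07674104],
       [  0.        ,   0.        ,   1.        ]]), 'dist': array([-0.08985334,  0.        ,  0.        ,  0.        ,  0.        ]), 'mount': array([[ 1.02533677e-04,  3.12546164e-01, -9.49902566e-01,
        -1.43140957e-01],
       [ 4.80350850e-04,  9.49902446e-01,  3.12546176e-01,
         7.93809452e-02],
       [ 9.99999879e-01, -4.88333014e-04, -5.27348248e-05,
        -1.52192103e-03],
       [ 0.00000000e+00,  0.00000000e+00,  0.00000000e+00,
         1.00000000e+00]])}
```

View pics/s0.png

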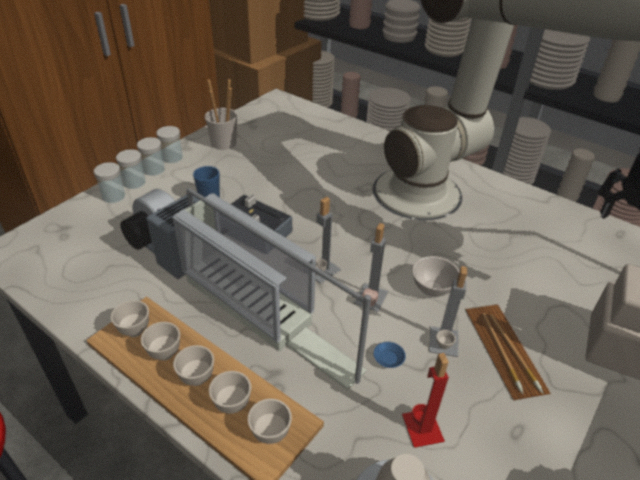

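View pics/d0.png

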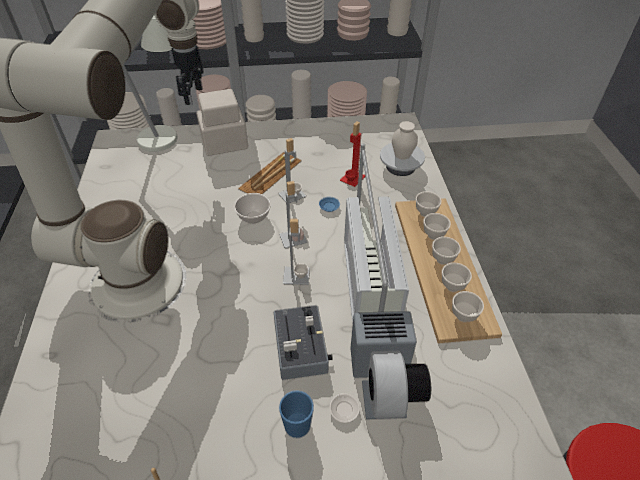

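View pics/w0.png

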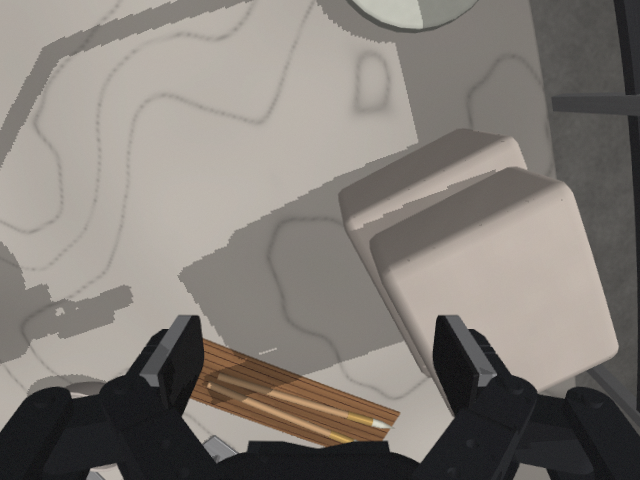

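Run:
```python
import cv2
d=cv2.imread('pics/d0.png');s=cv2.imread('pics/s0.png')
cv2.imwrite('pics/d0a.png',cv2.resize(d[115:295,210:450],None,fx=3.3,fy=3.3,interpolation=cv2.INTER_CUBIC))
cv2.imwrite('pics/d0b.png',cv2.resize(d[295:385,260:380],None,fx=6.5,fy=6.5,interpolation=cv2.INTER_CUBIC))
cv2.imwrite('pics/s0a.png',cv2.resize(s[180:450,170:490],None,fx=2.2,fy=2.2,interpolation=cv2.INTER_CUBIC))
cv2.imwrite('pics/s0b.png',cv2.resize(s[170:270,190:310],None,fx=6,fy=6,interpolation=cv2.INTER_CUBIC))
```

```text
(no output)
```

View pics/d0a.png

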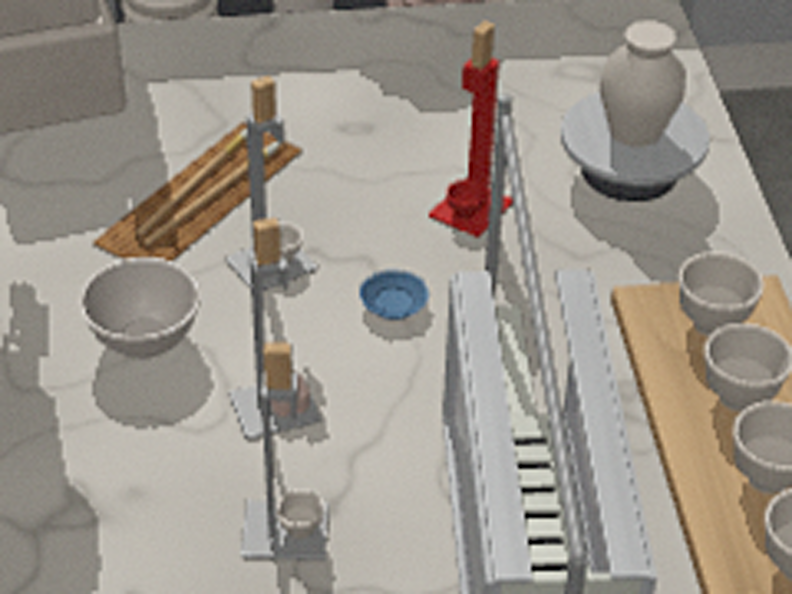

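View pics/d0b.png

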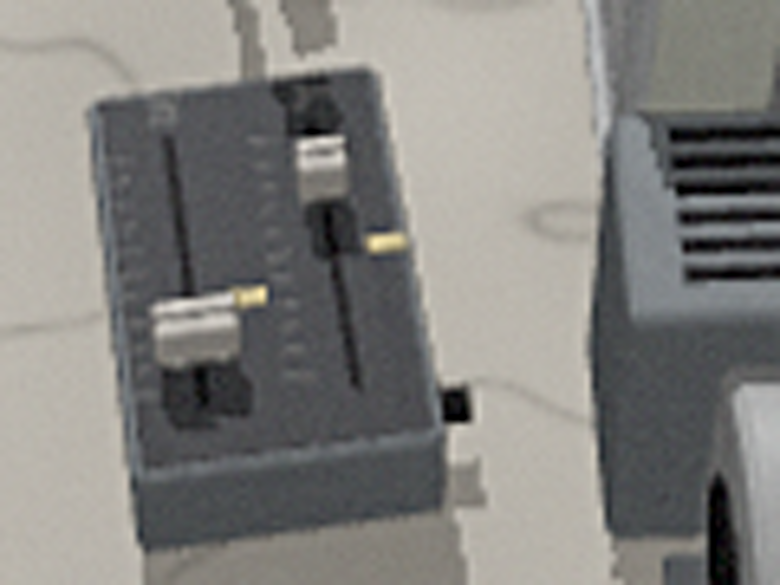

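View pics/s0a.png

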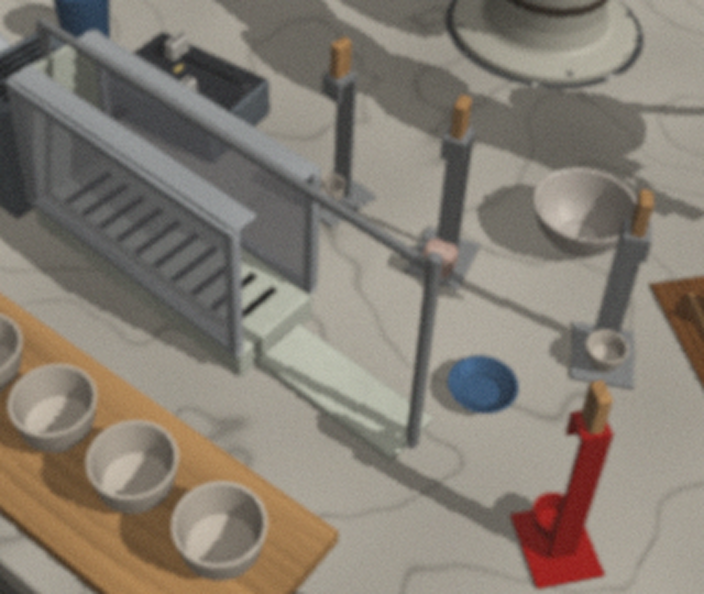

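View pics/s0b.png

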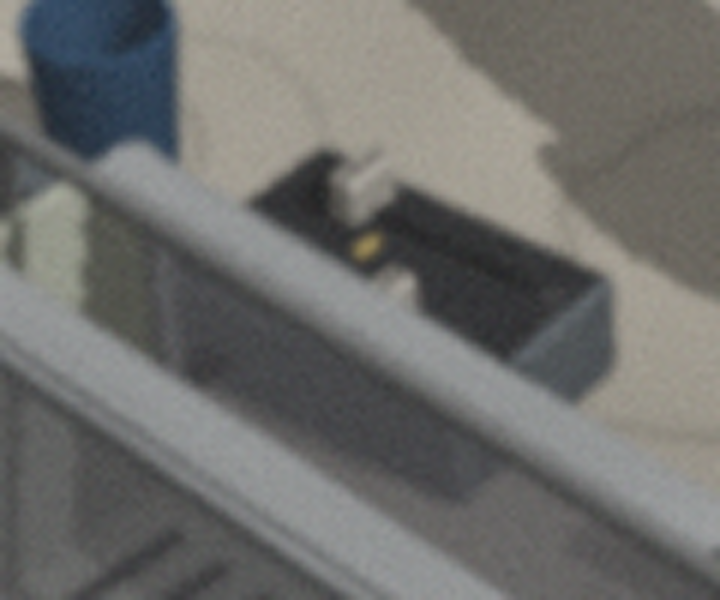

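Run:
```python
from h import *
I={n:cv2.imread(f'pics/{f}') for n,f in(('scene','s0.png'),('side','d0.png'))}
for n,roi in(('scene',(300,190,480,390)),('side',(270,110,370,250))):
    im=I[n];h=cv2.cvtColor(im,cv2.COLOR_BGR2HSV)
    m=cv2.inRange(h,(8,90,90),(22,255,255));x0,y0,x1,y1=roi
    k=np.zeros_like(m);k[y0:y1,x0:x1]=m[y0:y1,x0:x1]
    N,L,S,C=cv2.connectedComponentsWithStats(k)
    for i in range(1,N):
        if S[i,4]>25:print(n,S[i],C[i])
    E=ext(n);print(n,'cam',-E[:3,:3].T@E[:3,3])
# rail
def plane(n,a,b):
    o,d1=ray(n,a);_,d2=ray(n,b);nn=np.cross(d1,d2);return nn/np.linalg.norm(nn),o
p1=plane('side',(369.7,175.6),(383.3,278.6));p2=plane('scene',(314.5,266.4),(197.3,197.3))
d=np.cross(p1[0],p2[0]);d/=np.linalg.norm(d)
print('raildir',d)
for y in(0.0,.2,.3):
    A=np.array([p1[0],p2[0],[0,1,0]]);print(np.linalg.solve(A,[p1[0]@p1[1],p2[0]@p2[1],y]))
print('posttop',tri([ray('scene',(367.7,297)),ray('side',(363,147))]))
for uv in [(369.7,175.6),(383.3,278.6)]:print(onz('side',uv,.235))
for uv in [(314.5,266.4),(197.3,197.3),(361,293)]:print(onz('scene',uv,.235))
```

```text
scene [321 197   9  18 122] [325.1147541  205.06557377]
scene [375 223   9  20 105] [379.54285714 231.88571429]
scene [458 266   9  21 111] [462.25225225 275.59459459]
scene [466 308  14  27 179] [474.18994413 316.81005587]
scene [438 353  10  24 151] [442.48344371 364.39735099]
scene cam [1.20684632 0.52738299 0.93071412]
side [353 122   6  14  65] [355.66153846 128.49230769]
side [287 139   6  13  70] [289.5 145. ]
side [270 153  16  34 319] [276.80877743 169.04388715]
side [290 158  11  12  55] [294.01818182 162.94545455]
side [287 182   8  13  87] [290.29885057 187.85057471]
side [290 219   8  14 100] [293.75 225.52]
side cam [ 0.39130829 -0.90404647  1.08241263]
raildir [0.08127836 0.99506688 0.05688349]
[0.62825528 0.         0.24292928]
[0.64459154 0.2        0.25436238]
[0.65275967 0.3        0.26007893]
posttop (array([0.6382651 , 0.2228202 , 0.24281046]), [np.float64(0.0032426886936088935), np.float64(0.0032426886936088857)])
[0.63935871 0.10475132 0.235     ]
[ 0.60762499 -0.23964185  0.235     ]
[0.62539698 0.10243028 0.235     ]
[ 0.61415294 -0.21762615  0.235     ]
[0.62752418 0.20600523 0.235     ]
```

Run:
```python
from h import *
S=[(325.1,205.1),(379.5,231.9),(462.3,275.6),(442.5,364.4)];D=[(293.75,225.5),(290.3,187.85),(289.5,145),(355.7,128.5)]
for s,d in zip(S,D):print(tri([ray('scene',s),ray('side',d)]))
# control: marks and caps (side)  d0b scale 6.5 off (260,295)
g=lambda u,v:(260+u/6.5,295+v/6.5)
def p(nm,u,v,z):print(nm,onz('side',g(u,v),z).round(4))
p('heatmark',250,296,.055);p('fanmark',386,242,.055)
p('heat cap idx',195,300,.079);p('fan idx',321,152,.079)
p('corner',90,103,.055);p('corner',375,68,.055);p('corner',443,440,.055);p('corner',135,468,.055)
p('heat track top',168,135,.055);p('fan track end',358,386,.055)
q=lambda u,v:(190+u/6,170+v/6)
for nm,u,v,z in(('heatmark',368,245,.055),('heat idx',365,175,.079),('corner+y-x',610,280,.055),('corner-y-x',325,152,.055)):print('sc',nm,onz('scene',q(u,v),z).round(4))
# base corners, d0a
g=lambda u,v:(210+u/3.3,115+v/3.3)
for l in([(248,498),(243,555),(325,557),(318,498)],[(230,395),(250,438),(323,420)],[(226,260),(252,286),(318,268)],[(430,213),(482,235),(513,202)]):
    print([onz('side',g(*c),.004).round(3)[:2] for c in l])
```

```text
(array([ 0.42795253, -0.02029885,  0.19721824]), [np.float64(0.0019141885649386515), np.float64(0.0019141885649387996)])
(array([0.42939019, 0.12183874, 0.19725133]), [np.float64(0.0015040132363975298), np.float64(0.0015040132363975615)])
(array([0.43961078, 0.3143351 , 0.19695487]), [np.float64(0.0022103846310092333), np.float64(0.002210384631009221)])
(array([0.64652068, 0.37989885, 0.19569405]), [np.float64(0.002074193227264103), np.float64(0.0020741932272641734)])
heatmark [ 0.419  -0.2618  0.055 ]
fanmark [ 0.4703 -0.2441  0.055 ]
heat cap idx [ 0.3989 -0.2765  0.079 ]
fan idx [ 0.4489 -0.2189  0.079 ]
corner [ 0.3653 -0.1715  0.055 ]
corner [ 0.4745 -0.1663  0.055 ]
corner [ 0.4814 -0.3265  0.055 ]
corner [ 0.3739 -0.3263  0.055 ]
heat track top [ 0.3938 -0.1891  0.055 ]
fan track end [ 0.4541 -0.3023  0.055 ]
sc heatmark [ 0.4136 -0.2597  0.055 ]
sc heat idx [ 0.4002 -0.2719  0.079 ]
sc corner+y-x [ 0.3667 -0.1637  0.055 ]
sc corner-y-x [ 0.3761 -0.3198  0.055 ]
[array([0.402, 0.014]), array([ 0.394, -0.047]), array([ 0.461, -0.056]), array([0.461, 0.008])]
[array([0.394, 0.136]), array([0.408, 0.082]), array([0.474, 0.097])]
[array([0.399, 0.319]), array([0.422, 0.279]), array([0.487, 0.298])]
[array([0.606, 0.369]), array([0.653, 0.331]), array([0.692, 0.378])]
```

```bash
cat >> h.py <<'E'
def plan(p,a,o=None):
    """tool shifts (mm) after turning so that tool x is down and tool z at world angle a (deg), TCP at p"""
    o=o or sensors.get_obs(); T=T_tool(o); a=np.radians(a)
    z=np.array([np.cos(a),np.sin(a),0]);x=np.array([0,0,-1.]);y=np.cross(z,x);G=np.stack([x,y,z],1)
    rv=R.from_matrix(T[:3,:3].T@G).as_rotvec(degrees=True)
    d=np.array(p)-T[:3,3]
    print('t',round(o['time'],2),'tcp',o['ee_pos'].round(4),'zang',np.degrees(np.arctan2(T[1,2],T[0,2])).round(2),'turn',rv.round(2),'shift now-axes',(T[:3,:3].T@d*1e3).round(1),'new-axes',(G.T@d*1e3).round(1),'open',round(o['opening'],4),'F',np.round(o['wrist_force'],1))
E
python3 - <<'E'
from h import *
plan([.40,-.27,.2],90);plan([.40,-.27,.2],-87)
print(T_tool(sensors.get_obs()).round(3))
E
```

```text
t 0.15 tcp [0.1597 0.5261 0.2308] zang 73.11 turn [-1.689e+01 -5.000e-02 -1.000e-02] shift now-axes [  31.4 -461.2 -691.9] new-axes [  30.8 -240.3 -796.1] open 0.0854 F [-0.3 -0.4  0.1]
t 0.15 tcp [0.1597 0.5261 0.2308] zang 73.11 turn [ 1.6011e+02 -2.0000e-02  7.0000e-02] shift now-axes [  31.4 -461.2 -691.9] new-axes [ 30.8 198.3 807.6] open 0.0854 F [-0.3 -0.4  0.1]
[[-0.    -0.957  0.291  0.16 ]
 [-0.001  0.291  0.957  0.526]
 [-1.     0.    -0.001  0.231]
 [ 0.     0.     0.     1.   ]]
```

Emit:
carry_out([
  [-8.5,0,0,-30,0,0,100],
  [-8.4,0,0,-40,0,0,100],
  [0,0,0,-20,-20,-20,100],
  [0,0,0,0,-35,-40,100],
  [0,0,0,0,-35,-45,100],
  [0,0,0,0,-35,-45,100],
  [0,0,0,0,-35,-45,100],
  [0,0,0,0,-35,-45,100],
  [0,0,0,0,-25,-40,100],
  [0,0,0,0,-10,-20,100],
  [0,0,0,0,0,0,100],
])

```text
time: 1.52
ee_pos: [0.3903, 0.2252, 0.3212]
tcp_rot: [131.2, 90.0, -138.9]
wrist_force: [-0.8, 0.9, -0.3]
opening: 0.0857
```

Run:
```python
from h import *
o,_=snap('wrist','w1.png');plan([.40,-.235,.25],90);print(o['q'].round(1))
```

```text
t 1.57 tcp [0.39   0.226  0.3212] zang 89.91 turn [-0.09  0.01 -0.01] shift now-axes [  71.1  -10.7 -461. ] new-axes [  71.2  -10.  -461. ] open 0.0851 F [-0.8  0.2 -0.1]
[ 30.   -5.5   9.9 105.4  -0.   30.1]
```

View pics/w1.png

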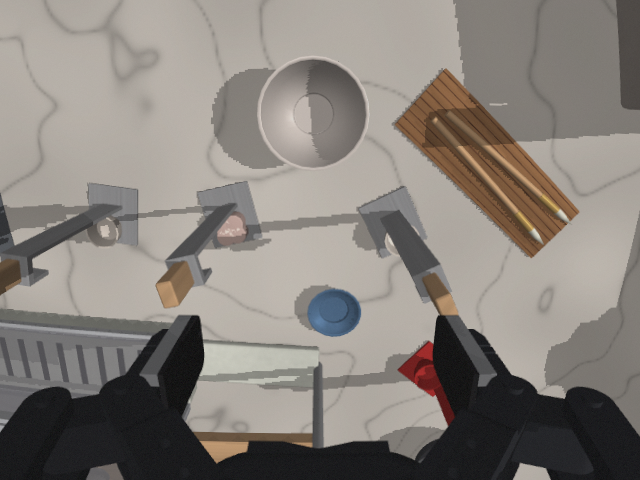

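Run:
```python
import cv2
d=cv2.imread('pics/w1.png')
cv2.imwrite('pics/w1a.png',cv2.resize(d[170:320,0:270],None,fx=2.9,fy=2.9,interpolation=cv2.INTER_CUBIC))
cv2.imwrite('pics/w1b.png',cv2.resize(d[170:320,340:480],None,fx=4,fy=4,interpolation=cv2.INTER_CUBIC))
```

```text
(no output)
```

View pics/w1a.png

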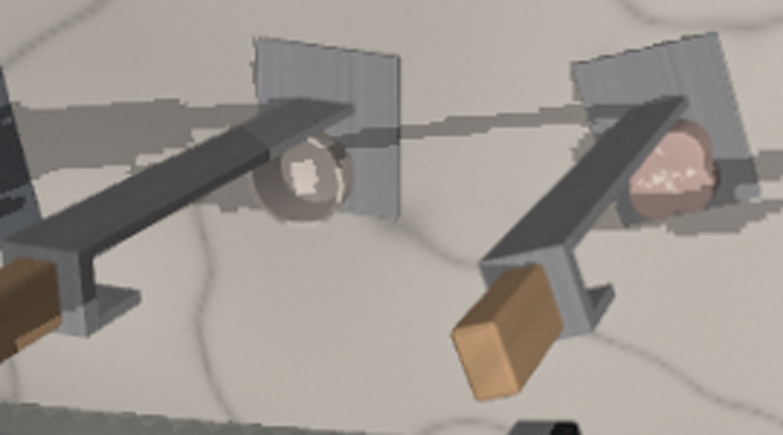

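View pics/w1b.png

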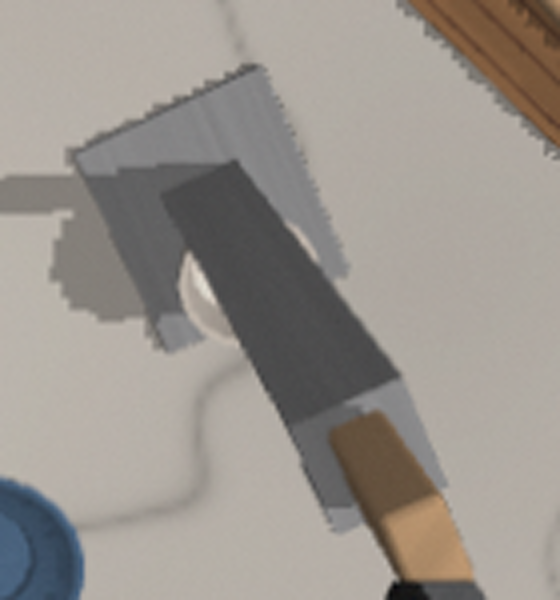

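Emit:
carry_out([
  [0,0,0,0,0,-20,100],
  [0,0,0,5,-2,-40,100],
  [0,0,0,5,-2,-45,100],
  [0,0,0,10,-2,-45,100],
  [0,0,0,10,-2,-45,100],
  [0,0,0,10,-2,-45,100],
  [0,0,0,10,0,-45,80],
  [0,0,0,10,0,-45,60],
  [0,0,0,5,0,-45,60],
  [0,0,0,3,0,-45,60],
  [0,0,0,3,0,-40,60],
  [0,0,0,0,0,0,60],
])

```text
time: 3.08
ee_pos: [0.4002, -0.2346, 0.2494]
tcp_rot: [60.0, 89.9, 149.9]
wrist_force: [0.8, 0.4, 0.5]
opening: 0.0513
```

Run:
```python
from h import *
o,_=snap('wrist','w2.png');plan([.3987,-.27,.15],93);print(o['q'].round(1));np.save('o2.npy',o,allow_pickle=True)
```

```text
t 3.12 tcp [ 0.4002 -0.2336  0.2497] zang 89.96 turn [-3.04  0.05 -0.05] shift now-axes [ 99.7   1.4 -36.5] new-axes [ 99.7   3.4 -36.3] open 0.0512 F [ 0.   0.8 -0.5]
[-30.4  -6.2   1.   97.3  -0.  -30.3]
```

View pics/w2.png

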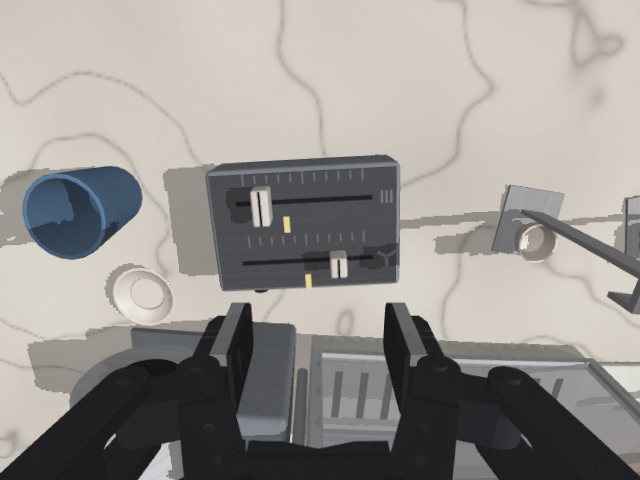

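Run:
```python
from h import *
d=cv2.imread('pics/w2.png')
cv2.imwrite('pics/w2a.png',cv2.resize(d[145:305,200:410],None,fx=3.8,fy=3.8,interpolation=cv2.INTER_CUBIC))
o=np.load('o2.npy',allow_pickle=True).item()
h=cv2.cvtColor(d,cv2.COLOR_BGR2HSV);m=cv2.inRange(h,(15,60,120),(35,255,255));m[:,:200]=0;m[:,420:]=0;m[300:]=0
N,L,S,C=cv2.connectedComponentsWithStats(m)
for i in range(1,N):
    if S[i,4]>15:print(S[i],C[i],onz('wrist',C[i],.055,o).round(4))
```

```text
[283 216   8  17 111] [286.47747748 224.07207207] [ 0.4174 -0.2633  0.055 ]
[305 274   7  15  92] [308.09782609 280.66304348] [ 0.4706 -0.2451  0.055 ]
```

View pics/w2a.png

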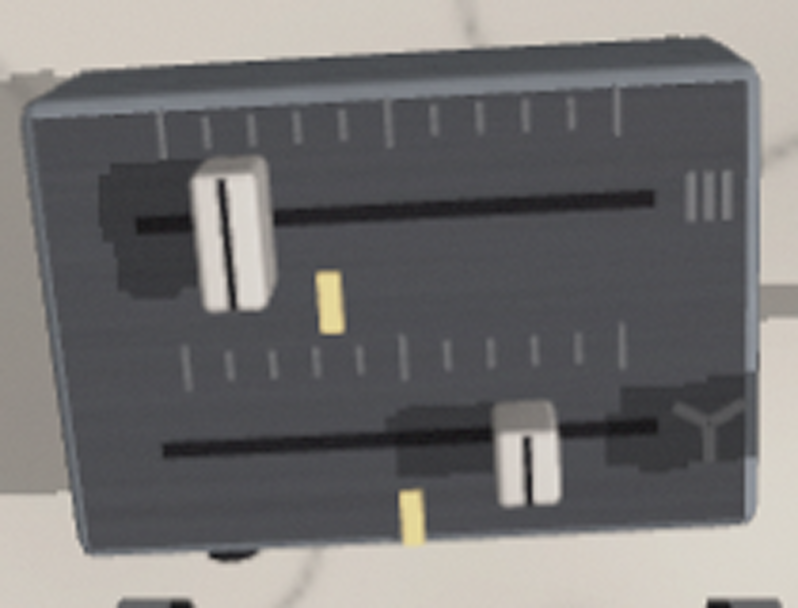

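Run:
```python
from h import *
o=np.load('o2.npy',allow_pickle=True).item()
g=lambda u,v:(200+u/3.8,145+v/3.8)
P={}
for nm,u,v,z in [('heat',228,243,.079),('fan',529,470,.079),('hm',331,303,.055),('fm',412,517,.055),('tl',28,112,.055),('tr',757,75,.055),('br',750,520,.055),('bl',85,552,.055),('ht0',618,110,.055),('ht100',162,132,.055),('ft0',623,345,.055),('ft100',187,367,.055),('htr+',655,198,.055),('htr-',137,225,.055)]:
    P[nm]=onz('wrist',g(u,v),z,o);print(nm,P[nm].round(4))
c=(P['tl']+P['tr']+P['bl']+P['br'])/4
for a,b in(('bl','br'),('tl','tr'),('ht100','ht0'),('htr-','htr+')):
    e=P[b]-P[a];print(np.degrees(np.arctan2(e[1],e[0])).round(2),np.linalg.norm(e).round(4))
a=np.radians(93.0);ey=np.array([np.cos(a),np.sin(a)]);ex=np.array([ey[1],-ey[0]]);print('c',c)
for k in P:print(k,'local',((P[k]-c)[:2]@ex*1e3).round(1),((P[k]-c)[:2]@ey*1e3).round(1))
```

```text
heat [ 0.398  -0.2821  0.079 ]
fan [ 0.4491 -0.2185  0.079 ]
hm [ 0.418  -0.2628  0.055 ]
fm [ 0.471  -0.2448  0.055 ]
tl [ 0.3741 -0.3286  0.055 ]
tr [ 0.3663 -0.1687  0.055 ]
br [ 0.4721 -0.1641  0.055 ]
bl [ 0.4803 -0.3238  0.055 ]
ht0 [ 0.3741 -0.1989  0.055 ]
ht100 [ 0.3788 -0.2991  0.055 ]
ft0 [ 0.4281 -0.1961  0.055 ]
ft100 [ 0.4333 -0.2964  0.055 ]
htr+ [ 0.3938 -0.1901  0.055 ]
htr- [ 0.3997 -0.3059  0.055 ]
92.97 0.1599
92.78 0.1601
92.65 0.1003
92.95 0.116
c [ 0.42321074 -0.24629434  0.055     ]
heat local -27.0 -34.4
fan local 27.4 26.4
hm local -6.0 -16.2
fm local 47.8 -1.0
tl local -53.3 -79.6
tr local -52.7 80.4
br local 53.1 79.6
bl local 53.0 -80.4
ht0 local -46.5 49.9
ht100 local -47.2 -50.4
ft0 local 7.5 49.9
ft100 local 7.5 -50.6
htr+ local -26.5 57.7
htr- local -26.6 -58.3
```

Emit:
carry_out([
  [-3,0,0,0,0,0,60],
  [0,0,0,30,4.7,-30,50],
  [0,0,0,40,0,-18.2,40],
  [0,0,0,40,0,0,40],
  [0,0,0,30,0,0,40],
  [0,0,0,0,0,0,40],
])

```text
time: 3.88
ee_pos: [0.3973, -0.28, 0.1086]
tcp_rot: [48.2, 89.8, 141.3]
wrist_force: [0.1, 0.1, -0.3]
opening: 0.0343
```

Run:
```python
from h import *
plan([.398,-.282,.062],93);o,_=snap('wrist','w3.png')
```

```text
t 3.88 tcp [ 0.3973 -0.28    0.1086] zang 93.12 turn [ 0.12  0.14 -0.16] shift now-axes [46.6 -0.7 -2.2] new-axes [46.6 -0.6 -2.1] open 0.0343 F [ 0.1  0.1 -0.3]
```

View pics/w3.png

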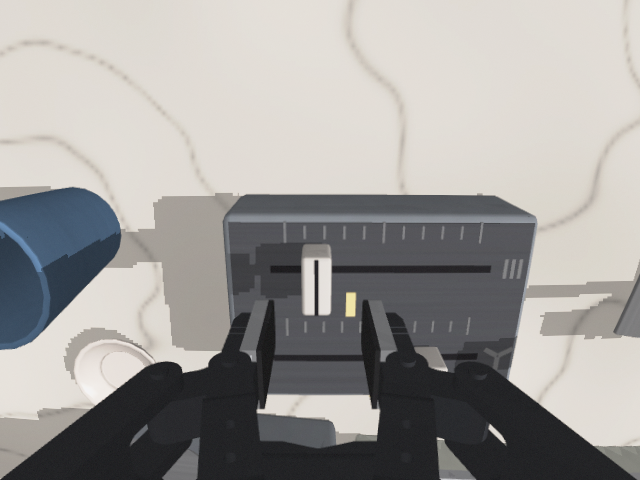

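Emit:
carry_out([
  [0,0,0,15,-0.6,-2,40],
  [0,0,0,16,0,0,40],
  [0,0,0,15,0,0,40],
  [0,0,0,0,0,0,15],
  [0,0,0,0,0,0,5],
  [0,0,0,0,0,0,5],
  [0,0,0,0,0,0,5],
  [0,0,0,0,0,0,5],
], squeeze=25)

```text
time: 4.92
ee_pos: [0.3978, -0.2835, 0.0633]
tcp_rot: [51.5, 89.9, 144.5]
wrist_force: [-1.1, 1.7, -18.5]
opening: 0.0133
```

Run:
```python
from h import *
plan([.398-.0845*.0523,-.282+.0845,.062],93)
```

```text
t 4.92 tcp [ 0.3978 -0.2835  0.0633] zang 93.01 turn [ 0.01  0.08 -0.1 ] shift now-axes [ 1.4 -0.3 86.1] new-axes [ 1.3 -0.3 86.2] open 0.0133 F [ -1.1   1.7 -18.5]
```

Emit:
carry_out([
  [0,0,0,0,0,5,5],
  [0,0,0,0,0,12,5],
  [0,0,0,0,0,15,5],
  [0,0,0,0,0,15,5],
  [0,0,0,0,0,15,5],
  [0,0,0,0,0,12,5],
  [0,0,0,0,0,6,5],
  [0,0,0,0,0,2,5],
  [0,0,0,0,0,2,5],
  [0,0,0,0,0,1,5],
  [0,0,0,0,0,0,5],
])

```text
time: 6.3
ee_pos: [0.3934, -0.198, 0.0634]
tcp_rot: [47.6, 89.9, 140.7]
wrist_force: [-0.1, 0.0, -27.9]
opening: 0.013
```

Emit:
carry_out([
  [0,0,0,-0.5,0,1,5],
  [0,0,0,-0.5,0,1,5],
  [0,0,0,0,0,0,5],
])

```text
time: 6.68
ee_pos: [0.3932, -0.1967, 0.0637]
tcp_rot: [103.8, 89.9, -163.2]
wrist_force: [2.5, -6.6, -35.5]
opening: 0.0133
```

Emit:
carry_out([
  [0,0,0,1,0,0,5],
  [0,0,0,0,0,0,20],
  [0,0,0,0,0,0,35],
  [0,0,0,0,0,0,35],
  [0,0,0,-25,0,0,35],
  [0,0,0,-45,0,0,40],
  [0,0,0,-60,0,0,60],
  [0,0,0,-60,15,20,60],
  [0,0,0,0,15,30,60],
  [0,0,0,0,0,0,60],
])

```text
time: 7.92
ee_pos: [0.3619, -0.1487, 0.2538]
tcp_rot: [-111.5, 89.8, -18.4]
wrist_force: [-0.2, -0.3, 0.9]
opening: 0.0509
```

Run:
```python
from h import *
o,_=snap('wrist','w4.png');plan([.398-.0845*.0523,-.282+.0845,.062],93);np.save('o4.npy',o,allow_pickle=True)
d=cv2.imread('pics/w4.png')
```

```text
t 7.97 tcp [ 0.3622 -0.1493  0.2529] zang 93.08 turn [ 0.08 -0.06  0.14] shift now-axes [191.1 -28.3 -49.6] new-axes [190.9 -28.8 -49.8] open 0.0514 F [ 0.6 -0.9  0.3]
```

View pics/w4.png

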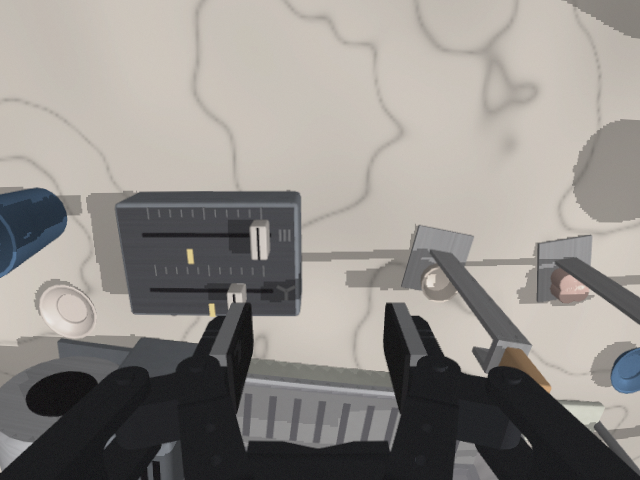

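Run:
```python
from h import *
o=np.load('o4.npy',allow_pickle=True).item()
d=cv2.imread('pics/w4.png')
cv2.imwrite('pics/w4a.png',cv2.resize(d[200:300,180:300],None,fx=6,fy=6,interpolation=cv2.INTER_CUBIC))
cv2.imwrite('pics/w4b.png',cv2.resize(d[215:400,390:610],None,fx=3.5,fy=3.5,interpolation=cv2.INTER_CUBIC))
```

```text
(no output)
```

View pics/w4a.png

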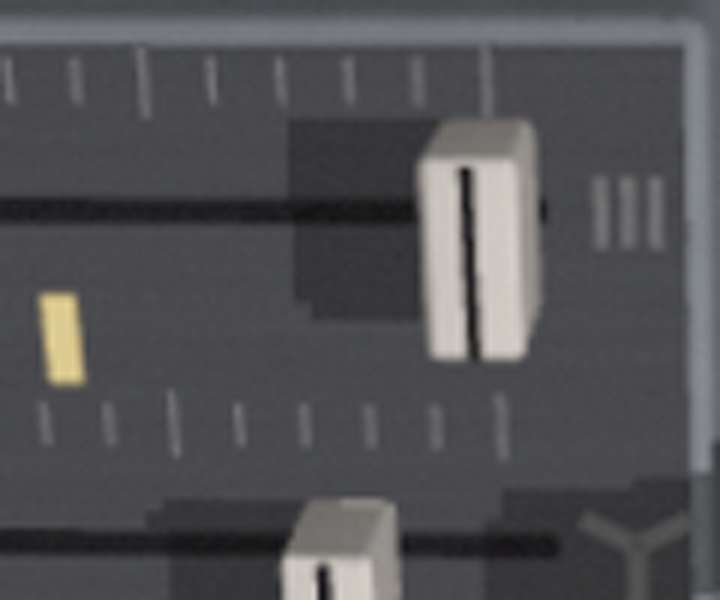

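View pics/w4b.png

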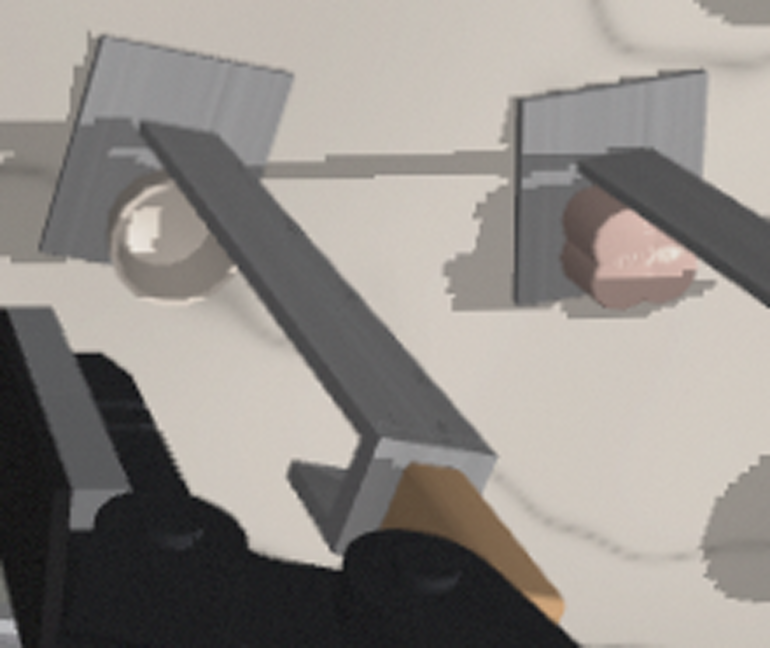

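```bash
python3 - <<'E'
from h import *
o=np.load('o4.npy',allow_pickle=True).item()
c=np.array([.42321,-.24629]);a=np.radians(92.9);ey=np.array([np.cos(a),np.sin(a)]);ex=np.array([ey[1],-ey[0]])
p=onz('wrist',(180+470/6,200+263/6),.079,o);print('heat',p,(p[:2]-c)@ex,(p[:2]-c)@ey)
g=lambda u,v:(390+u/3.5,215+v/3.5)
def yaw(e,ax):return np.degrees(np.arctan2(e[1],e[0]))-(90 if ax=='y' else 0)
for nm,mm,pm,pp in(('C',(102,35),(292,72),(40,250)),('B',(517,98),(706,70),(517,303))):
    A,B,D=[onz('wrist',g(*q),.004,o)[:2] for q in(mm,pm,pp)]
    print(nm,A,B,D,'len',np.linalg.norm(B-A),np.linalg.norm(D-A),'yaw',yaw(B-A,'y'),yaw(D-A,'x'),'ctr',(B+D)/2)
E
cat > /dev/null <<'E'
E
python3 - <<'E'
import sys;sys.path.insert(0,'.')
from h import *
# pose of w1
o={'ee_pos':np.array([.39,.226,.3212]),'tcp_rot':None}
a=np.radians(89.91);z=np.array([np.cos(a),np.sin(a),0]);x=np.array([0,0,-1.]);G=np.stack([x,np.cross(z,x),z],1)
o['tcp_rot']=R.from_matrix(G).as_euler('xyz',degrees=True)
g=lambda u,v:(340+u/4,170+v/4)
A,B,D,Dp=[onz('wrist',g(*q),.004,o)[:2] for q in((75,155),(260,68),(168,350),(345,275))]
def yaw(e,ax):return np.degrees(np.arctan2(e[1],e[0]))-(90 if ax=='y' else 0)
print('A',A,B,D,Dp,np.linalg.norm(B-A),np.linalg.norm(D-A),'yaw',yaw(B-A,'y'),yaw(D-A,'x'),'ctr',(B+D)/2)
g=lambda u,v:(u/2.9,170+v/2.9)
for q in [(255,37),(400,57),(398,218)],[(572,63),(716,33),(757,195)]:
    A,B,Dp=[onz('wrist',g(*r),.004,o)[:2] for r in q]
    print(A,B,Dp,np.linalg.norm(B-A),np.linalg.norm(Dp-B),'yaw',yaw(B-A,'y'),yaw(Dp-B,'x'),'ctr',(A+Dp)/2)
E
```

```text
heat [ 0.39406922 -0.19823376  0.079     ] -0.026672158091557277 0.04946901180942557
C [ 0.39159367 -0.04665973] [0.39962944 0.01128563] [ 0.46026755 -0.05646564] len 0.05849989540838474 0.0693704350718727 yaw -7.895328385012377 -8.126309809345592 ctr [ 0.42994849 -0.02259001]
B [0.40387457 0.08231388] [0.39173736 0.14136017] [0.47156706 0.09861175] len 0.06028080431353719 0.06962680955065387 yaw 11.615598137344335 13.53708034566934 ctr [0.43165221 0.11998596]
A [0.42439856 0.2717974 ] [0.39863377 0.32433658] [0.48507524 0.30185315] [0.4612238  0.35401496] 0.05851658353726801 0.06771267742631526 yaw 26.122965682537085 26.351182385920946 ctr [0.4418545  0.31309486]
[ 0.39153182 -0.04595014] [0.40056308 0.01430052] [0.46908039 0.00401086] 0.06092376907261924 0.0692856376501452 yaw -8.5248652348604 -8.54062629644224 ctr [ 0.43030611 -0.02096964]
[0.40367225 0.08469168] [0.39201687 0.14318242] [0.45912211 0.15651136] 0.059640711156796394 0.06841618541268733 yaw 11.269647793263914 11.234299013167366 ctr [0.43139718 0.12060152]<sys>:0: UserWarning: Gimbal lock detected. Setting third angle to zero since it is not possible to uniquely determine all angles.
```

Emit:
carry_out([
  [3,0,0,-40,0,0,60],
  [0,0,0,-40,-15,30,60],
  [0,0,0,-20,-20,40,60],
  [0,0,0,0,-25,50,60],
  [0,0,0,0,-25,50,60],
  [0,0,0,0,-25,50,60],
  [0,0,0,0,-20,35,60],
  [0,0,0,0,-8,15,60],
  [0,0,0,0,0,0,60],
])

```text
time: 9.1
ee_pos: [0.5004, 0.1206, 0.3511]
tcp_rot: [110.0, 89.9, -159.9]
wrist_force: [-0.1, 0.1, 1.4]
opening: 0.051
```

Run:
```python
from h import *
o,_=snap('wrist','w5.png');plan([.58,.12,.36],90);np.save('o5.npy',o,allow_pickle=True)
```

```text
t 9.15 tcp [0.5    0.1199 0.3516] zang 90.01 turn [ 0.01 -0.03 -0.04] shift now-axes [ -8.4 -80.    0.1] new-axes [ -8.4 -80.    0.1] open 0.0516 F [ 0.4  0.2 -0.3]
```

Emit:
carry_out([
  [0,0,0,0,-20,0,60],
  [0,0,0,0,-30,0,60],
  [0,0,0,0,-20,0,60],
  [0,0,0,0,-10,0,60],
  [0,0,0,0,0,0,60],
])

```text
time: 9.78
ee_pos: [0.5799, 0.1196, 0.352]
tcp_rot: [119.9, 90.0, -150.1]
wrist_force: [-1.1, 0.7, -0.7]
opening: 0.0517
```

Run:
```python
from h import *
o,_=snap('wrist','w6.png');plan([.58,.12,.36],90);np.save('o6.npy',o,allow_pickle=True)
```

```text
t 9.82 tcp [0.5795 0.1198 0.3523] zang 89.96 turn [-0.04 -0.    0.01] shift now-axes [-7.7 -0.5  0.2] new-axes [-7.7 -0.5  0.2] open 0.0512 F [-0.3 -0.3  1.1]
```

View pics/w5.png

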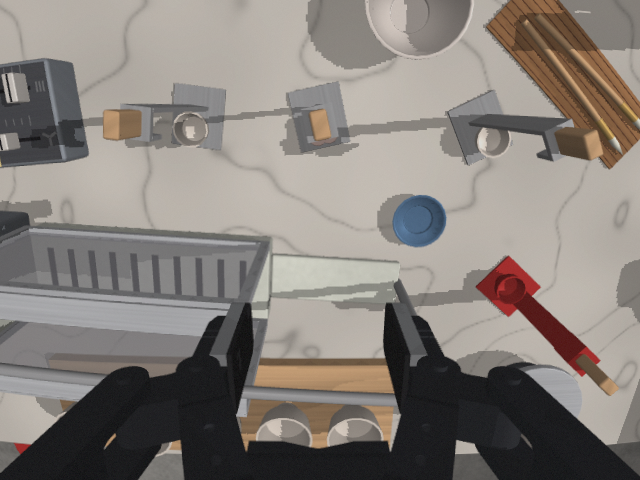

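View pics/w6.png

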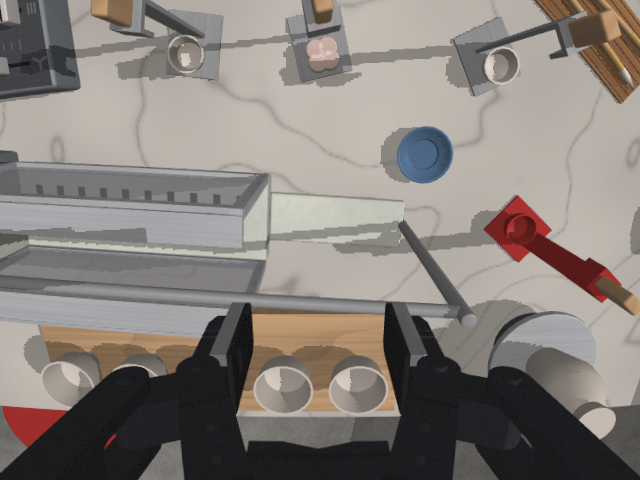

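Run:
```python
from h import *
d=cv2.imread('pics/w5.png');e=cv2.imread('pics/w6.png')
a=cv2.resize(d[350:420,240:400],None,fx=4.5,fy=4.5,interpolation=cv2.INTER_CUBIC)
b=cv2.resize(e[270:330,240:400],None,fx=4.5,fy=4.5,interpolation=cv2.INTER_CUBIC)
cv2.imwrite('pics/r56.png',np.vstack([a,b]))
cv2.imwrite('pics/r6.png',cv2.resize(e[180:340,0:210],None,fx=3.7,fy=3.7,interpolation=cv2.INTER_CUBIC))
cv2.imwrite('pics/r6b.png',cv2.resize(e[180:340,200:500],None,fx=2.6,fy=2.6,interpolation=cv2.INTER_CUBIC))
```

```text
(no output)
```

View pics/r56.png

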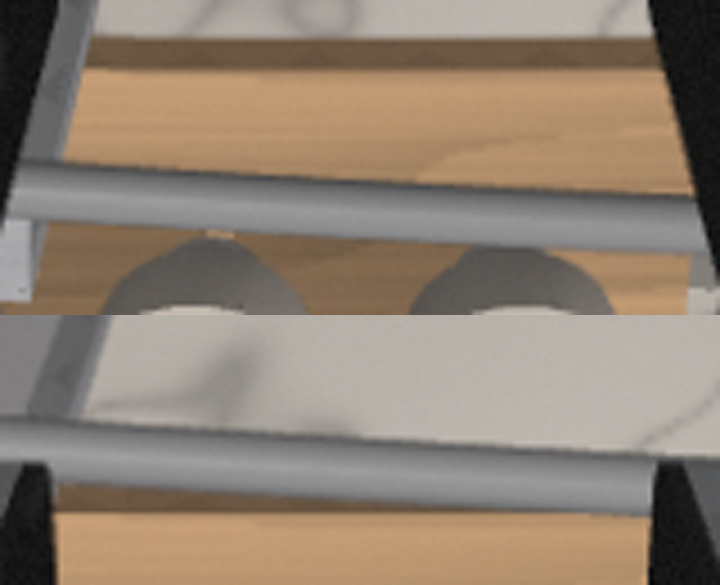

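View pics/r6.png

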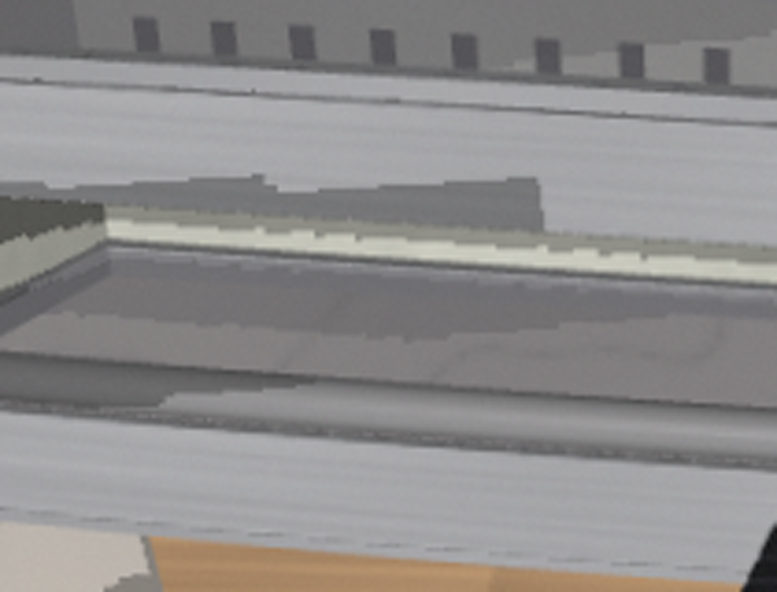

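View pics/r6b.png

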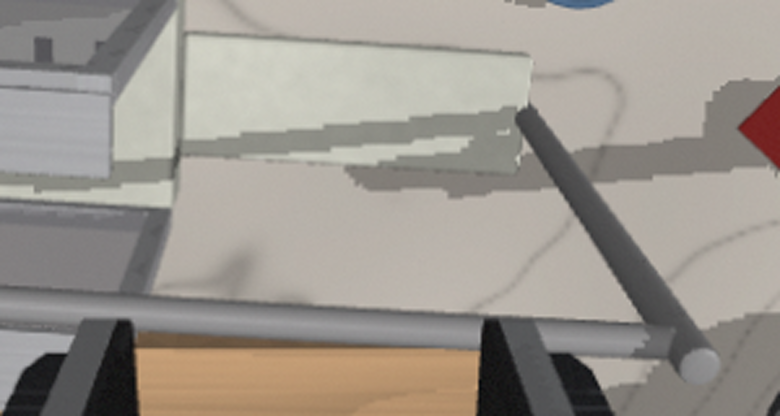

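Run:
```python
from h import *
o5=np.load('o5.npy',allow_pickle=True).item();o6=np.load('o6.npy',allow_pickle=True).item()
L5=[(240+100/4.5,350+193/4.5),(240+650/4.5,350+220.5/4.5)];L6=[(240+100/4.5,270+138.5/4.5),(240+600/4.5,270+168/4.5)]
L6b=[(100/3.7,180+(355+408)/2/3.7),(770/3.7,180+(407+462)/2/3.7)]
def plane(uv,o):
    a,d1=ray('wrist',uv[0],o);_,d2=ray('wrist',uv[1],o);n=np.cross(d1,d2);return n/np.linalg.norm(n),a
p1=plane(L5,o5);p2=plane(L6,o6)
dd=np.cross(p1[0],p2[0]);print('dir',dd/np.linalg.norm(dd))
for y in(.05,.12,.2):print(np.linalg.solve([p1[0],p2[0],[0,1,0]],[p1[0]@p1[1],p2[0]@p2[1],y]).round(4))
for o,L in((o5,L5),(o6,L6),(o6,L6b)):
    A,B=[onz('wrist',q,.235,o) for q in L];e=B-A;print(A.round(4),B.round(4),'ang',np.degrees(np.arctan2(e[1],e[0])))
print('post',onz('wrist',(468.8,320.4),.249,o6),'side/scene tri earlier .638 .223')
for q in((242.5,207),(243,248.5)):print('roofend',onz('wrist',q,.203,o6))
g=lambda u,v:(200+u/2.6,180+v/2.6)
for q in((180,32),(530,58),(520,172),(178,155)):print('ramp',onz('wrist',g(*q),.0,o6))
```

```text
dir [ 0.07448459  0.99709043 -0.01620848]
[0.6294 0.05   0.236 ]
[0.6346 0.12   0.2348]
[0.6406 0.2    0.2335]
[0.6317 0.0757 0.235 ] [0.6376 0.1713 0.235 ] ang 86.49140594224511
[0.6317 0.0783 0.235 ] [0.637  0.1575 0.235 ] ang 86.20628110802774
[ 0.6197 -0.0967  0.235 ] [0.6293 0.0396 0.235 ] ang 85.95454481546726
post [0.64040207 0.22248248 0.249     ] side/scene tri earlier .638 .223
roofend [0.5711308  0.06214844 0.203     ]
roofend [0.6036601  0.06065667 0.203     ]
ramp [0.60192972 0.05763629 0.        ]
ramp [0.61454786 0.22519017 0.        ]
ramp [0.67252788 0.22390979 0.        ]
ramp [0.66354429 0.05438286 0.        ]
```

Run:
```python
from h import *
d=cv2.imread('pics/w5.png')
o5=np.load('o5.npy',allow_pickle=True).item();print(proj('wrist',[.431,.1205,.216],o5),proj('wrist',[.4415,.313,.216],o5),proj('wrist',[.430,-.022,.216],o5))
a=[cv2.resize(d[95:165,x:x+60],None,fx=4.3,fy=4.3,interpolation=cv2.INTER_CUBIC) for x in(90,290,555)]
cv2.imwrite('pics/g5.png',np.hstack(a)); plan([.431,.1205,.29],102)
```

```text
[320.55557603 123.05499757] [594.62582517 144.20434304] [110.6516973  124.12941646]
t 9.82 tcp [0.5795 0.1198 0.3523] zang 89.96 turn [-1.204e+01 -0.000e+00  1.000e-02] shift now-axes [ 62.3 148.5   0.6] new-axes [ 62.3 145.1  31.5] open 0.0512 F [-0.3 -0.3  1.1]
```

View pics/g5.png

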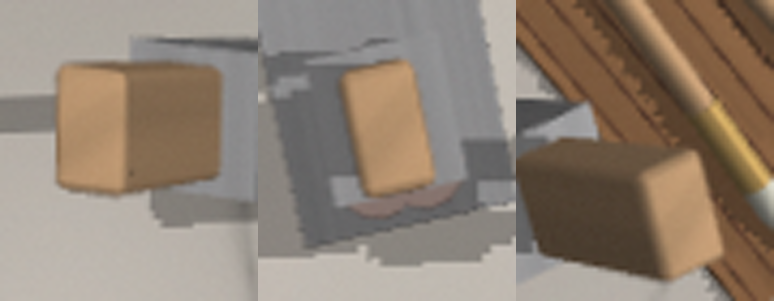

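Emit:
carry_out([
  [-6,0,0,0,0,0,60],
  [-6,0,0,0,0,0,60],
  [0,0,0,0,30,5,60],
  [0,0,0,10,40,10,60],
  [0,0,0,20,40,10,60],
  [0,0,0,20,25,6,60],
  [0,0,0,12,9,0.5,60],
  [0,0,0,0,0,0,60],
])

```text
time: 10.82
ee_pos: [0.4311, 0.1211, 0.2903]
tcp_rot: [-86.4, 90.0, 15.7]
wrist_force: [-0.6, 0.8, 0.2]
opening: 0.0511
```

Run:
```python
from h import *
plan([.432,.1205,.183],102);o,_=snap('wrist','w7.png');print(proj('wrist',[.432,.1205,.216],o))
```

```text
t 10.82 tcp [0.4311 0.1211 0.2903] zang 102.03 turn [0.03 0.   0.04] shift now-axes [107.3  -0.7  -0.8] new-axes [107.3  -0.7  -0.8] open 0.0511 F [-0.6  0.8  0.2]
[319.59284224 254.75894066]
```

View pics/w7.png

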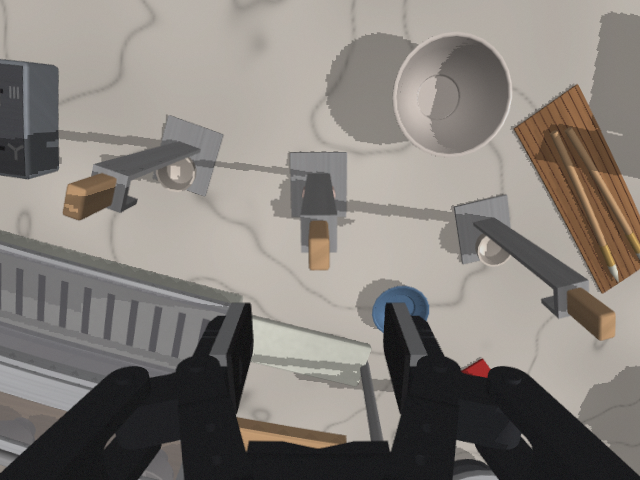

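Emit:
carry_out([
  [0,0,0,30,-0.7,-0.8,60],
  [0,0,0,30,0,0,50],
  [0,0,0,27,0,0,50],
  [0,0,0,20,0,0,50],
  [0,0,0,0,0,0,30],
  [0,0,0,0,0,0,5],
  [0,0,0,0,0,0,5],
  [0,0,0,0,0,0,5],
  [0,0,0,0,0,0,5],
], squeeze=40)

```text
time: 12.0
ee_pos: [0.4339, 0.1209, 0.184]
tcp_rot: [-81.0, 89.9, 21.0]
wrist_force: [0.9, 1.4, 6.6]
opening: 0.0116
```

Run:
```python
from h import *
plan([.432,.1205,.183],102);o,_=snap('wrist','w8.png')
```

```text
t 12.0 tcp [0.4339 0.1209 0.184 ] zang 102.01 turn [0.01 0.02 0.12] shift now-axes [ 1.   1.9 -0. ] new-axes [ 1.   1.9 -0. ] open 0.0116 F [0.9 1.4 6.6]
```

View pics/w8.png

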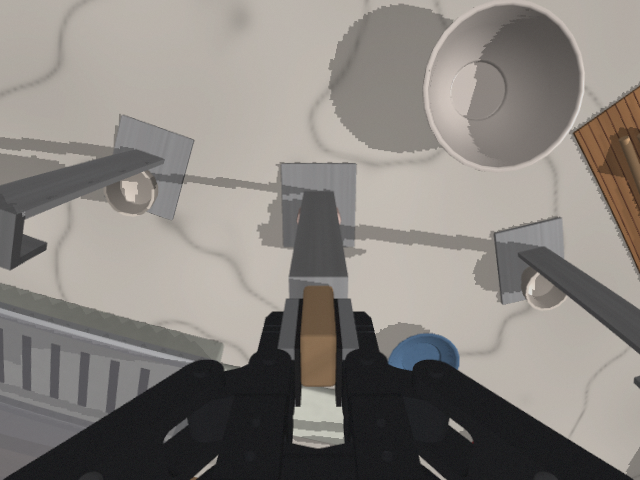

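Emit:
carry_out([
  [0,0,0,-5,0,0,5],
  [0,0,0,-15,0,0,5],
  [0,0,0,-25,0,0,5],
  [0,0,0,-30,0,0,5],
  [0,0,0,-22,0,0,5],
  [0,0,0,-10,0,0,5],
  [5,0,0,0,0,0,5],
  [6,0,0,0,0,0,5],
  [5,0,0,0,0,0,5],
  [0,0,0,0,0,0,5],
])

```text
time: 13.3
ee_pos: [0.4332, 0.1206, 0.2897]
tcp_rot: [114.2, 90.0, -159.8]
wrist_force: [-0.2, -0.1, -4.0]
opening: 0.0118
```

Run:
```python
from h import *
plan([.56,.1377,.291],86)
```

```text
t 13.3 tcp [0.4332 0.1206 0.2897] zang 86.04 turn [ 0.04 -0.02 -0.04] shift now-axes [  -1.4 -125.3   25.8] new-axes [  -1.3 -125.3   25.9] open 0.0118 F [-0.2 -0.1 -4. ]
```

Emit:
carry_out([
  [0,0,0,-1,-8,2,5],
  [0,0,0,0,-20,4,5],
  [0,0,0,0,-28,6,5],
  [0,0,0,0,-28,6,5],
  [0,0,0,0,-25,5,5],
  [0,0,0,0,-12,3,5],
  [0,0,0,0,-4,0,5],
  [0,0,0,0,0,0,5],
  [0,0,0,0,0,0,5],
])

```text
time: 14.42
ee_pos: [0.5593, 0.1379, 0.2915]
tcp_rot: [-67.1, 90.0, 18.9]
wrist_force: [-0.8, -0.1, -4.0]
opening: 0.0114
```

Run:
```python
from h import *
plan([.56,.1377,.291],86);o,_=snap('wrist','w9.png');snap('side','d9.png');snap('scene','s9.png')
np.save('o9.npy',o,allow_pickle=True)
s=cv2.imread('pics/s9.png');d=cv2.imread('pics/d9.png')
a=cv2.resize(s[180:400,240:480],(0,0),fx=1.65,fy=1.65);b=cv2.resize(d[100:320,240:480],(0,0),fx=1.65,fy=1.65)
cv2.imwrite('pics/sd9.png',np.hstack([a,b]))
```

```text
t 14.43 tcp [0.5593 0.1379 0.2915] zang 86.02 turn [0.02 0.01 0.02] shift now-axes [ 0.5 -0.7 -0.1] new-axes [ 0.5 -0.7 -0.1] open 0.0114 F [-0.8 -0.1 -4. ]
```

View pics/w9.png

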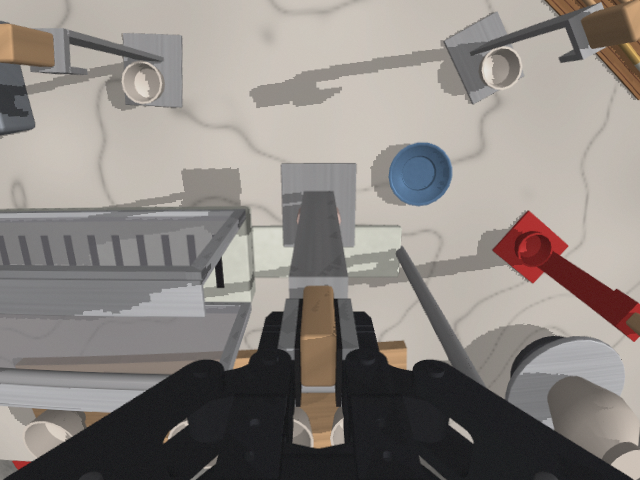

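View pics/sd9.png

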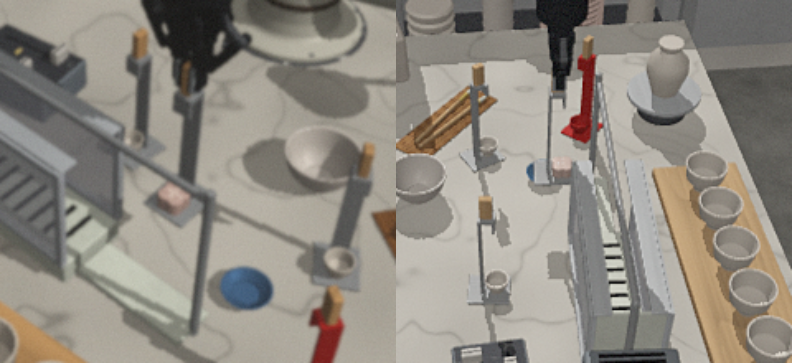

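Run:
```python
from h import *
o=np.load('o9.npy',allow_pickle=True).item();T=np.linalg.inv(T_tool(o))
def loc(uv,z):
    p=onz('wrist',uv,z,o);return p.round(4),((T[:3,:3]@p+T[:3,3])*1e3).round(1)
print('bridge edge',loc((290,278),.2835),loc((346,278),.2835))
print('base',loc((281,163),.1115),loc((356,163),.1115))
print('base low',loc((283,246),.1115),loc((354,246),.1115))
img=cv2.imread('pics/w9.png');cv2.imwrite('pics/w9a.png',cv2.resize(img[150:400,260:380],None,fx=2.4,fy=2.4,interpolation=cv2.INTER_CUBIC))
```

```text
bridge edge (array([0.5449, 0.1259, 0.2835]), array([  7.9,  13.5, -12.9])) (array([0.5465, 0.1485, 0.2835]), array([ 8. , 13.5,  9.7]))
base (array([0.5206, 0.1097, 0.1115]), array([179.9,  36.7, -30.8])) (array([0.5247, 0.1688, 0.1115]), array([179.9,  36.7,  28.4]))
base low (array([0.5898, 0.1047, 0.1115]), array([180. , -32.7, -31. ])) (array([0.5939, 0.1643, 0.1115]), array([180. , -32.7,  28.7]))
```

View pics/w9a.png

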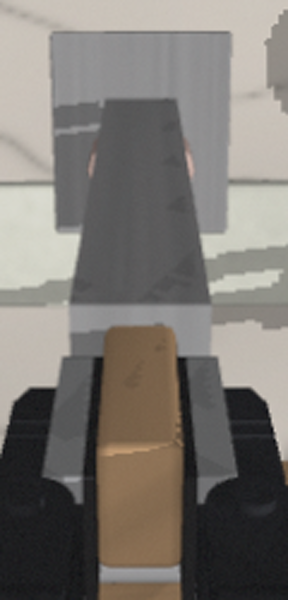

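Emit:
carry_out([
  [0,0,0,0,-5,0,5],
  [0,0,0,0,-15,0,5],
  [0,0,0,0,-20,0,5],
  [0,0,0,0,-20,0,5],
  [0,0,0,0,-13,0,5],
  [0,0,0,0,-4.8,0,5],
  [0,0,0,0,0,0,5],
  [0,0,0,0,0,0,5],
])

```text
time: 15.58
ee_pos: [0.6371, 0.1326, 0.2912]
tcp_rot: [-60.2, 90.0, 25.8]
wrist_force: [0.0, 0.4, -4.0]
opening: 0.0118
```

Run:
```python
from h import *
plan([.6369,.1325,.254],86);o,_=snap('wrist','w10.png');snap('side','d10.png');snap('scene','s10.png')
np.save('o10.npy',o,allow_pickle=True)
s=cv2.imread('pics/s10.png');d=cv2.imread('pics/d10.png')
a=cv2.resize(s[200:360,290:430],(0,0),fx=2.8,fy=2.8);b=cv2.resize(d[100:260,310:450],(0,0),fx=2.8,fy=2.8)
cv2.imwrite('pics/sd10.png',np.hstack([a,b]))
```

```text
t 15.57 tcp [0.6371 0.1326 0.2912] zang 86.02 turn [0.02 0.   0.01] shift now-axes [37.2  0.2 -0.1] new-axes [37.2  0.2 -0.1] open 0.0118 F [ 0.   0.4 -4. ]
```

View pics/w10.png

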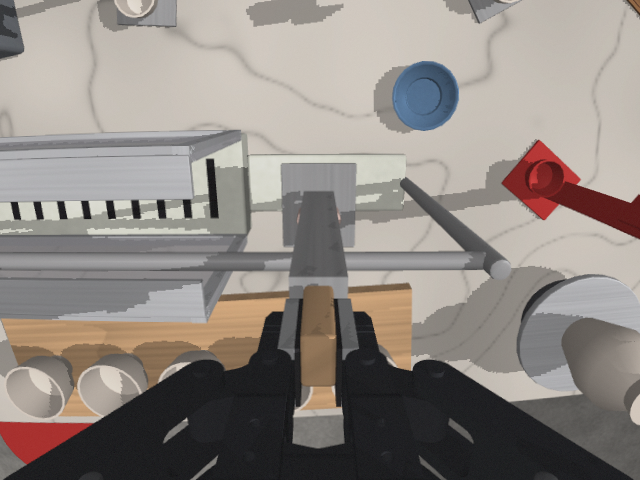

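View pics/sd10.png

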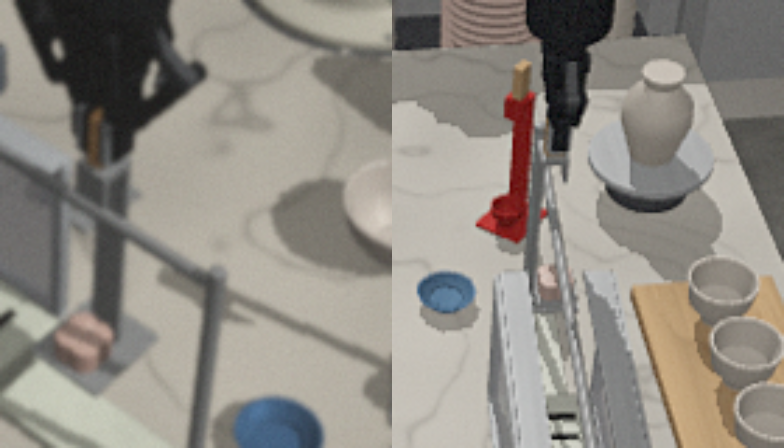

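Run:
```python
from h import *
o=np.load('o10.npy',allow_pickle=True).item();T=np.linalg.inv(T_tool(o))
g=cv2.cvtColor(cv2.imread('pics/w10.png'),cv2.COLOR_BGR2GRAY).astype(float)
for c in(265,275,370,385):
    d=np.diff(g[240:285,c]);print(c,240+np.argsort(-abs(d))[:6],d[np.argsort(-abs(d))[:6]])
for uv in((270,261),(380,261)):
    p=onz('wrist',uv,.235,o);print(p.round(4),((T[:3,:3]@p+T[:3,3])*1e3).round(1))
```

```text
265 [251 270 252 260 250 271] [-51.  28. -25.  24. -21.  21.]
275 [251 259 270 260 252 250] [-50.  30.  26.  22. -21. -21.]
370 [251 270 250 269 252 271] [-61.  43. -35.  22.  17.  16.]
385 [251 283 270 250 269 252] [-57. -42.  40. -35.  23.  16.]
[0.6332 0.1059 0.235 ] [ 56.2   2.  -26.8]
[0.6372 0.1637 0.235 ] [56.2  2.  31. ]
```

Emit:
carry_out([
  [0,0,0,5,0,0,5],
  [0,0,0,9,0,0,5],
  [0,0,0,9,0,0,5],
  [0,0,0,7,0,0,5],
  [0,0,0,4,0,0,5],
  [0,0,0,2,0,0,5],
  [0,0,0,1,0,0,5],
  [0,0,0,0,0,0,5],
])

```text
time: 16.73
ee_pos: [0.6375, 0.1325, 0.2542]
tcp_rot: [-77.3, 90.0, 8.7]
wrist_force: [1.2, 0.0, -3.7]
opening: 0.0114
```

Run:
```python
from h import *
plan([.6369,.1325,.254],86);o,_=snap('wrist','w11.png')
```

```text
t 16.73 tcp [0.6375 0.1325 0.2542] zang 86.01 turn [0.01 0.   0.02] shift now-axes [ 0.2  0.6 -0.1] new-axes [ 0.2  0.6 -0.1] open 0.0114 F [ 1.2  0.  -3.7]
```

View pics/w11.png

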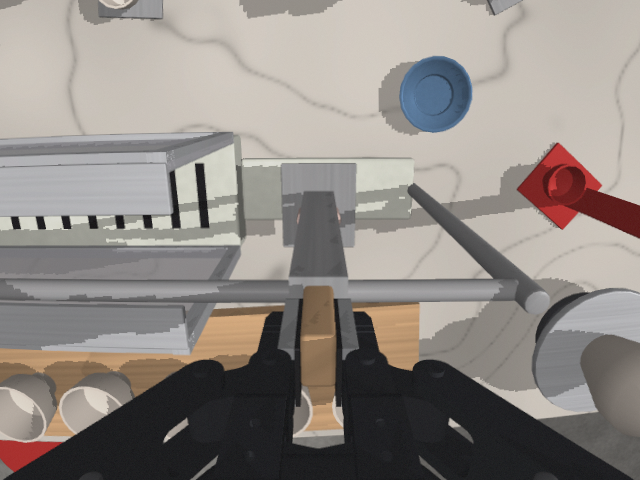

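Emit:
carry_out([
  [0,0,0,0.7,0,0,5],
  [0,0,0,0,0,0,5],
])

```text
time: 17.02
ee_pos: [0.6375, 0.1326, 0.254]
tcp_rot: [-73.7, 89.9, 12.3]
wrist_force: [-0.7, -1.2, 1.2]
opening: 0.0113
```

Emit:
carry_out([
  [0,0,0,0.7,0,0,5],
  [0,0,0,0,0,0,5],
])

```text
time: 17.27
ee_pos: [0.6376, 0.1325, 0.2539]
tcp_rot: [-74.3, 89.9, 11.7]
wrist_force: [-1.0, -0.7, 6.3]
opening: 0.0115
```

Emit:
carry_out([
  [0,0,0,-0.8,0,-3,5],
  [0,0,0,0,0,-8,5],
  [0,0,0,0,0,-14,5],
  [0,0,0,0,0,-18,5],
  [0,0,0,0,0,-18,5],
  [0,0,0,0,0,-18,5],
  [0,0,0,0,0,-14,5],
  [0,0,0,0,0,-7,5],
  [0,0,0,0,0,0,5],
])

```text
time: 18.4
ee_pos: [0.6306, 0.0317, 0.2539]
tcp_rot: [-142.4, 89.9, -56.4]
wrist_force: [0.4, -1.3, 5.5]
opening: 0.0113
```

Run:
```python
from h import *
plan([.6369,.1325,.254],86);o,_=snap('wrist','w12.png');T=np.linalg.inv(T_tool(o))
for uv in((270,288),(380,290)):
    p=onz('wrist',uv,.235,o);print(p.round(4),((T[:3,:3]@p+T[:3,3])*1e3).round(1))
```

```text
t 18.4 tcp [0.6306 0.0317 0.2539] zang 85.95 turn [-0.05 -0.07  0.05] shift now-axes [ -0.2   0.8 101. ] new-axes [-1.00e-01  7.00e-01  1.01e+02] open 0.0113 F [ 0.4 -1.3  5.5]
[0.6251 0.0094 0.235 ] [ 18.9   3.9 -22.6]
[0.6294 0.0574 0.235 ] [18.9  2.9 25.6]
```

View pics/w12.png

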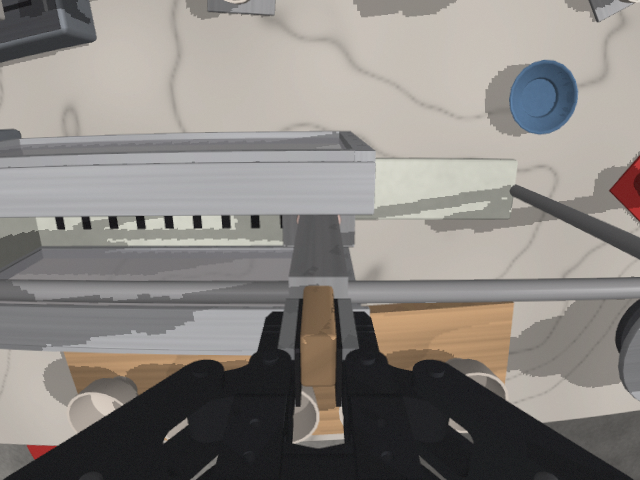

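Emit:
carry_out([
  [0,0,0,-0.5,0.5,-5,5],
  [0,0,0,0,0,-14,5],
  [0,0,0,0,0,-20,5],
  [0,0,0,0,0,-22,5],
  [0,0,0,0,0,-22,5],
  [0,0,0,0,0,-22,5],
  [0,0,0,0,0,-14,5],
  [0,0,0,0,0,-5,5],
  [0,0,0,0,0,0,5],
])

```text
time: 19.58
ee_pos: [0.6212, -0.0916, 0.2539]
tcp_rot: [172.3, 89.9, -101.7]
wrist_force: [-1.4, -1.9, 4.4]
opening: 0.0112
```

Emit:
carry_out([
  [0,0,0,0,0,-5,5],
  [0,0,0,0,0,-12,5],
  [0,0,0,0,0,-18,5],
  [0,0,0,0,0,-18,5],
  [0,0,0,0,0,-14,5],
  [0,0,0,0,0,-8,5],
  [0,0,0,0,0,-3,5],
  [0,0,0,0,0,0,5],
])

```text
time: 20.58
ee_pos: [0.616, -0.1687, 0.2539]
tcp_rot: [-178.6, 90.0, -92.6]
wrist_force: [0.8, 2.5, 4.1]
opening: 0.0114
```

Run:
```python
from h import *
plan([.6369,.1325,.254],86);o,_=snap('wrist','w13.png');T=np.linalg.inv(T_tool(o))
```

```text
t 20.57 tcp [ 0.616  -0.1687  0.2539] zang 86.01 turn [ 0.01 -0.01  0.  ] shift now-axes [-1.000e-01  1.000e-01  3.019e+02] new-axes [-1.000e-01  1.000e-01  3.019e+02] open 0.0114 F [0.8 2.5 4.1]
```

View pics/w13.png

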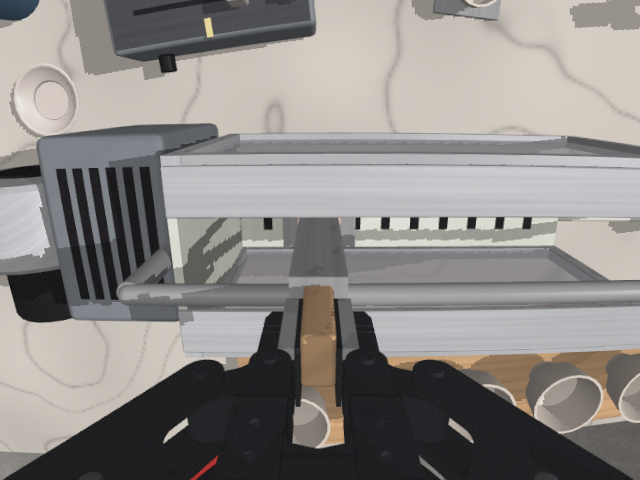

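Emit:
carry_out([
  [0,0,0,0,0,0,20],
  [0,0,0,0,0,0,35],
  [0,0,0,0,0,0,35],
  [0,0,0,-10,0,0,35],
  [0,0,0,-25,0,0,35],
  [0,0,0,-35,0,0,35],
  [0,0,0,-25,0,0,35],
  [0,0,0,-5,0,0,35],
  [0,0,0,0,0,0,35],
])

```text
time: 21.75
ee_pos: [0.6162, -0.1688, 0.3535]
tcp_rot: [-165.0, 90.0, -79.0]
wrist_force: [0.1, 0.3, -0.8]
opening: 0.03
```

Run:
```python
from h import *
plan([.45,.28,.35],110);o,_=snap('wrist','w14.png');print(o['q'].round(0))
s=snap('scene','s14.png')[1];d=snap('side','d14.png')[1]
a=cv2.resize(s[160:400,200:480],(0,0),fx=1.4,fy=1.4);b=cv2.resize(d[100:340,200:480],(0,0),fx=1.4,fy=1.4)
cv2.imwrite('pics/sd14.png',np.hstack([a,b])[:,:,::-1])
```

```text
t 21.75 tcp [ 0.6162 -0.1688  0.3535] zang 86.01 turn [-23.99  -0.     0.  ] shift now-axes [  3.5 197.  436.1] new-axes [  3.5   2.7 478.6] open 0.03 F [ 0.1  0.3 -0.8]
[-15.  25.  49. 114.  -0. -11.]
```

View pics/w14.png

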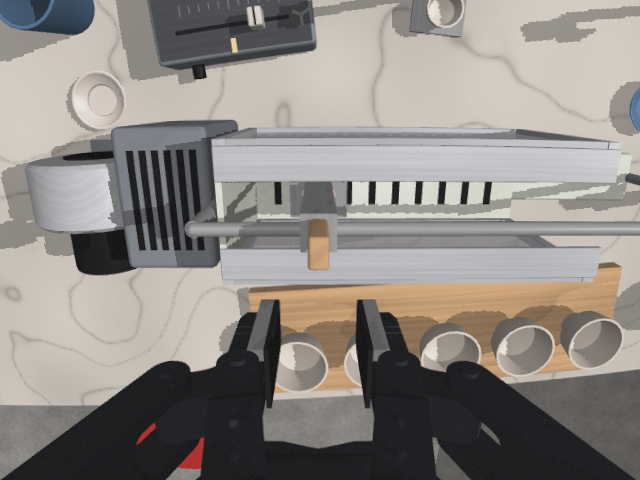

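View pics/sd14.png

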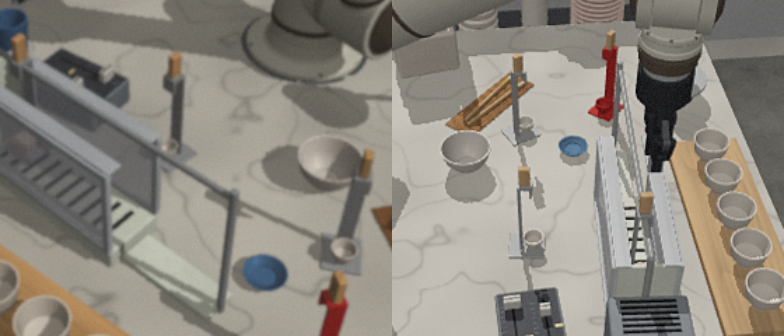

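Emit:
carry_out([
  [0,0,0,0,10,10,35],
  [0,0,0,0,25,35,35],
  [0,0,0,0,30,50,45],
  [0,0,0,0,30,50,60],
  [0,0,0,0,30,55,60],
  [0,0,0,0,25,55,60],
  [0,0,0,0,20,55,60],
  [0,0,0,0,15,55,60],
  [0,0,0,0,12,45,60],
  [0,0,0,0,0,26,60],
  [-8,0,0,0,0,0,60],
  [-8,0,0,0,0,0,60],
])

```text
time: 23.4
ee_pos: [0.4494, 0.2802, 0.3529]
tcp_rot: [110.4, 89.9, -147.3]
wrist_force: [0.5, 0.8, -0.4]
opening: 0.0509
```

Emit:
carry_out([
  [-8,0,0,0,0,0,60],
  [-6,0,0,0,0,0,60],
  [0,0,0,0,0,0,60],
])

```text
time: 23.78
ee_pos: [0.4496, 0.2797, 0.3532]
tcp_rot: [98.0, 89.9, -146.0]
wrist_force: [0.6, -0.2, 0.0]
opening: 0.0509
```

Run:
```python
from h import *
plan([.4415,.313,.29],116.3);o,_=snap('wrist','w15.png');np.save('o15.npy',o,allow_pickle=True);print(proj('wrist',[.4415,.313,.216],o))
```

```text
t 23.77 tcp [0.4496 0.2797 0.3532] zang 115.97 turn [-0.33 -0.01 -0.06] shift now-axes [63.2 -7.4 33.5] new-axes [63.2 -7.5 33.5] open 0.0509 F [ 0.6 -0.2  0. ]
[366.5982793  233.71879064]
```

View pics/w15.png

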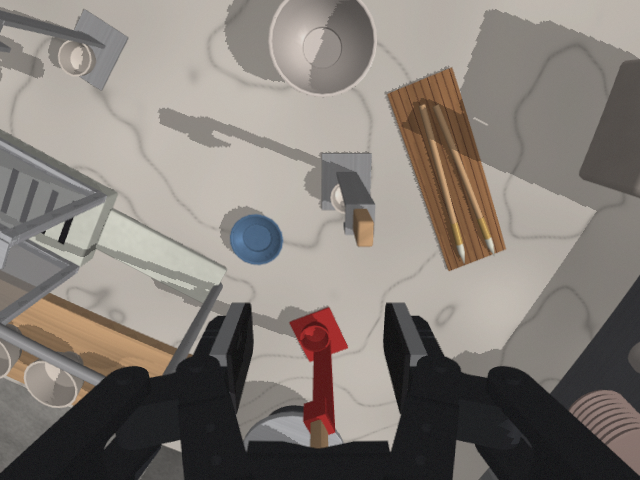

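Emit:
carry_out([
  [-0.3,0,0,0,-3,15,60],
  [0,0,0,20,-4.5,18.5,60],
  [0,0,0,40,0,0,60],
  [0,0,0,40,0,0,50],
  [0,0,0,35,0,0,50],
  [0,0,0,25,0,0,50],
  [0,0,0,10,0,0,50],
  [0,0,0,0,0,0,30],
  [0,0,0,0,0,0,5],
  [0,0,0,0,0,0,5],
  [0,0,0,0,0,0,5],
  [0,0,0,0,0,0,5],
])

```text
time: 25.32
ee_pos: [0.4422, 0.3136, 0.1851]
tcp_rot: [-74.8, 89.9, 41.5]
wrist_force: [0.8, 1.2, 5.4]
opening: 0.0111
```

Run:
```python
from h import *
plan([.4415,.313,.183],116.3);o,_=snap('wrist','w16.png')
```

```text
t 25.32 tcp [0.4422 0.3136 0.1851] zang 116.31 turn [0.01 0.04 0.13] shift now-axes [ 2.1  0.9 -0.2] new-axes [ 2.1  0.9 -0.2] open 0.0111 F [0.8 1.2 5.4]
```

View pics/w16.png

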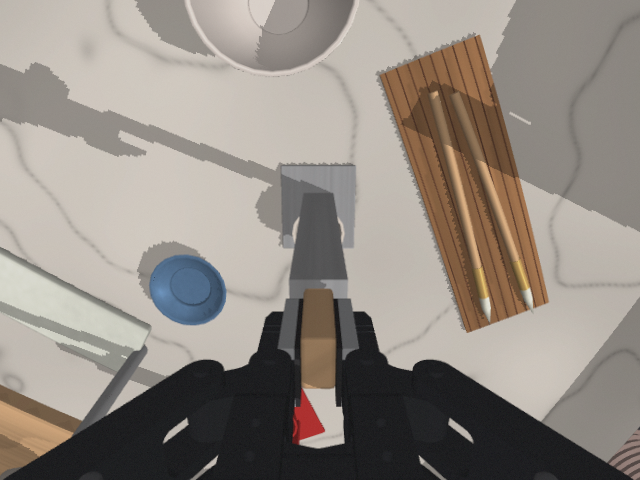

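Emit:
carry_out([
  [0,0,0,-5,0,0,5],
  [0,0,0,-15,0,0,5],
  [0,0,0,-25,0,0,5],
  [0,0,0,-30,0,0,5],
  [0,0,0,-22,0,0,5],
  [0,0,0,-10,0,0,5],
  [5,0,0,0,0,0,5],
  [7,0,0,0,0,0,5],
  [7,0,0,0,0,0,5],
  [7,0,0,0,0,0,5],
  [4.3,0,0,0,0,0,5],
  [0,0,0,0,0,0,5],
])

```text
time: 26.88
ee_pos: [0.4417, 0.3131, 0.2905]
tcp_rot: [132.0, 89.9, -142.0]
wrist_force: [1.0, 0.3, -4.5]
opening: 0.0113
```

Run:
```python
from h import *
plan([.555,.138,.2915],86);plan([.52,.2,.2915],86)
```

```text
t 26.88 tcp [0.4417 0.3131 0.2905] zang 86.04 turn [ 0.04 -0.04 -0.04] shift now-axes [  -1.  -125.1 -166.9] new-axes [  -1.  -125.3 -166.8] open 0.0113 F [ 1.   0.3 -4.5]
t 26.88 tcp [0.4417 0.3131 0.2905] zang 86.04 turn [ 0.04 -0.04 -0.04] shift now-axes [  -1.   -85.9 -107.4] new-axes [  -1.   -86.  -107.4] open 0.0113 F [ 1.   0.3 -4.5]
```

Emit:
carry_out([
  [0,0,0,-1,-5,-8,5],
  [0,0,0,0,-15,-22,5],
  [0,0,0,0,-22,-30,5],
  [0,0,0,0,-24,-32,5],
  [0,0,0,0,-24,-32,5],
  [0,0,0,0,-20,-25,5],
  [0,0,0,0,-11,-13,5],
  [0,0,0,0,-4,-5,5],
  [0,0,0,0,0,0,5],
  [0,0,0,0,0,0,5],
])

```text
time: 28.12
ee_pos: [0.5544, 0.1387, 0.292]
tcp_rot: [3.0, 90.0, 89.1]
wrist_force: [-0.5, 0.3, -3.8]
opening: 0.0112
```

```bash
cat >> h.py <<'E'
def held(f,edge=278,base=163,low=246,dz=.184):
    o,im=snap('wrist',f);T=np.linalg.inv(T_tool(o));u=o['ee_pos'][2]-dz
    def loc(uv,z):
        p=onz('wrist',uv,z,o);return ((T[:3,:3]@p+T[:3,3])*1e3).round(1)
    print('edge(13)',loc((318,edge),u+.176),'base(35)',loc((318,base),u+.004),'low(-35)',loc((318,low),u+.004));return o
E
python3 - <<'E'
from h import *
plan([.555,.138,.2915],86);o=held('w17.png',dz=.185)
im=cv2.imread('pics/w17.png');cv2.imwrite('pics/w17a.png',cv2.resize(im[150:300,260:380],None,fx=5,fy=4,interpolation=cv2.INTER_CUBIC))
E
```

```text
t 28.12 tcp [0.5544 0.1387 0.292 ] zang 86.08 turn [ 0.08  0.02 -0.  ] shift now-axes [ 0.5 -0.6 -0.7] new-axes [ 0.5 -0.6 -0.7] open 0.0112 F [-0.5  0.3 -3.8]
edge(13) [ 9.  13.  -1.6] base(35) [181.   36.5  -1.6] low(-35) [181.  -33.   -1.6]
```

View pics/w17.png

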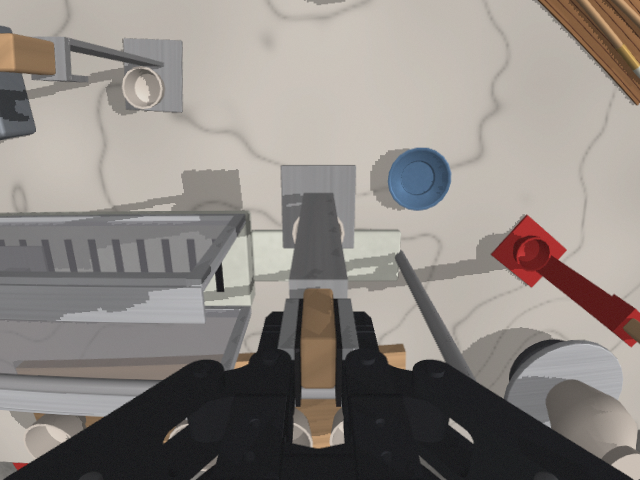

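View pics/w17a.png

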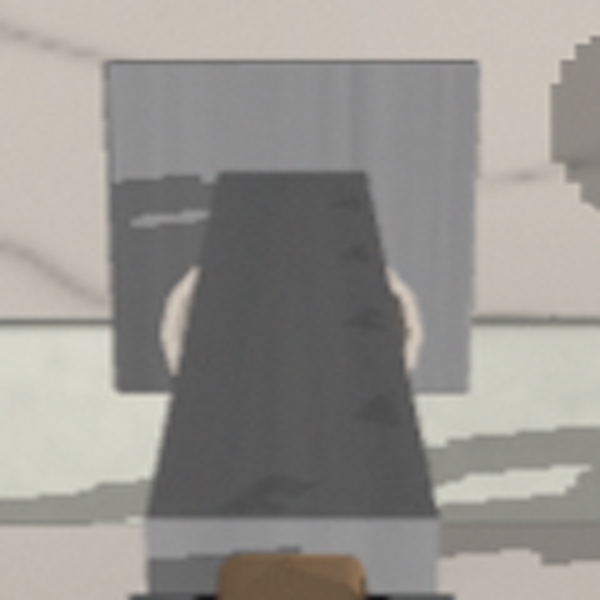

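Emit:
carry_out([
  [0,0,0,0,-5,0,5],
  [0,0,0,0,-15,0,5],
  [0,0,0,0,-21,0,5],
  [0,0,0,0,-21,0,5],
  [0,0,0,0,-15,0,5],
  [0,0,0,0,-5,0,5],
  [0,0,0,0,0,0,5],
  [0,0,0,0,0,0,5],
])

```text
time: 29.18
ee_pos: [0.6362, 0.1323, 0.2922]
tcp_rot: [-53.0, 90.0, 33.1]
wrist_force: [-0.5, -1.1, -2.4]
opening: 0.0115
```

Run:
```python
from h import *
plan([.6362,.133,.2555],86);o,_=snap('wrist','w18.png');T=np.linalg.inv(T_tool(o))
g=cv2.cvtColor(cv2.imread('pics/w18.png'),cv2.COLOR_BGR2GRAY).astype(float)
for c in(270,380):
    d=np.diff(g[235:290,c]);i=np.argsort(-abs(d))[:4];print(c,235+i,d[i])
for uv in((270,259),(380,259)):
    p=onz('wrist',uv,.235,o);print(p.round(4),((T[:3,:3]@p+T[:3,3])*1e3).round(1))
```

```text
t 29.18 tcp [0.6362 0.1323 0.2922] zang 86.02 turn [0.02 0.01 0.01] shift now-axes [36.7  0.1  0.7] new-axes [36.7  0.1  0.7] open 0.0115 F [-0.5 -1.1 -2.4]
270 [252 271 251 272] [-59.  32. -31.  24.]
380 [252 270 284 271] [-58.  48. -44.  35.]
[0.6316 0.1057 0.235 ] [ 57.2   2.8 -26.9]
[0.6356 0.1636 0.235 ] [57.2  2.8 31.1]
```

View pics/w18.png

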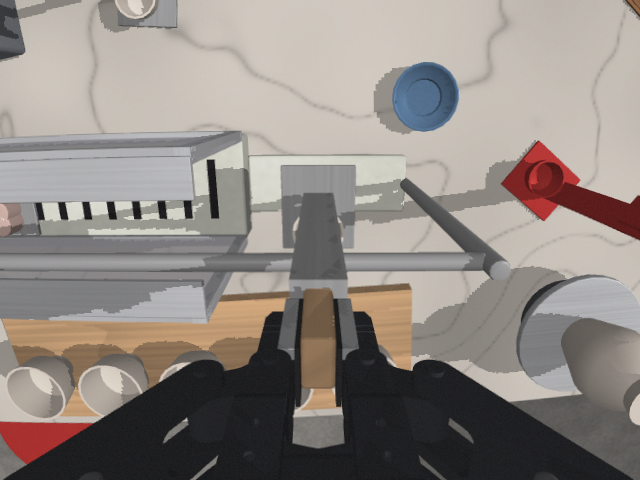

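Emit:
carry_out([
  [0,0,0,5,0.5,0,5],
  [0,0,0,9,0,0,5],
  [0,0,0,9,0,0,5],
  [0,0,0,7,0,0,5],
  [0,0,0,4,0,0,5],
  [0,0,0,2,0,0,5],
  [0,0,0,1,0,0,5],
  [0,0,0,0,0,0,5],
])

```text
time: 30.22
ee_pos: [0.6362, 0.1323, 0.2552]
tcp_rot: [-73.5, 90.0, 12.5]
wrist_force: [-0.8, -0.9, -4.0]
opening: 0.0113
```

Emit:
carry_out([
  [0,0,0,0.7,0,0,5],
  [0,0,0,0,0,0,5],
])

```text
time: 30.48
ee_pos: [0.6362, 0.1322, 0.255]
tcp_rot: [-76.7, 89.9, 9.3]
wrist_force: [-0.3, -0.3, 2.5]
opening: 0.0115
```

Run:
```python
from h import *
plan([.6362,.133,.2555],86);snap('wrist','w19.png')
```

```text
t 30.48 tcp [0.6362 0.1322 0.255 ] zang 86.01 turn [0.01 0.02 0.07] shift now-axes [-0.5  0.1  0.8] new-axes [-0.5  0.1  0.8] open 0.0115 F [-0.3 -0.3  2.5]
```

View pics/w19.png

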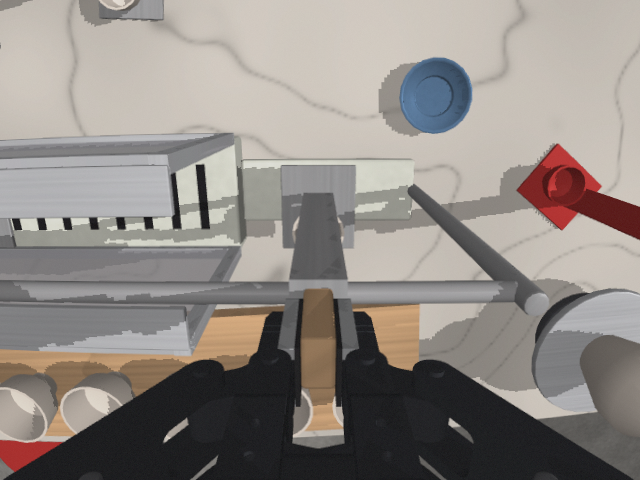

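Emit:
carry_out([
  [0,0,0,-0.3,0,-3,5],
  [0,0,0,0,0,-8,5],
  [0,0,0,0,0,-14,5],
  [0,0,0,0,0,-18,5],
  [0,0,0,0,0,-20,5],
  [0,0,0,0,0,-20,5],
  [0,0,0,0,0,-14,5],
  [0,0,0,0,0,-8,5],
  [0,0,0,0,0,-3,5],
  [0,0,0,0,0,0,5],
])

```text
time: 31.78
ee_pos: [0.6288, 0.0243, 0.255]
tcp_rot: [-85.7, 89.9, 0.3]
wrist_force: [-0.1, 3.4, 5.9]
opening: 0.0119
```

Emit:
carry_out([
  [0,0,0,-0.2,0.4,-4,5],
  [0,0,0,0,0,-10,5],
  [0,0,0,0,0,-18,5],
  [0,0,0,0,0,-20,5],
  [0,0,0,0,0,-20,5],
  [0,0,0,0,0,-20,5],
  [0,0,0,0,0,-14,5],
  [0,0,0,0,0,-9,5],
  [0,0,0,0,0,-3,5],
  [0,0,0,0,0,0,5],
])

```text
time: 33.02
ee_pos: [0.62, -0.0939, 0.255]
tcp_rot: [-166.1, 89.9, -80.1]
wrist_force: [-2.2, -1.6, 4.8]
opening: 0.0115
```

Run:
```python
from h import *
plan([.6362,.133,.2555],86);snap('wrist','w20.png')
```

```text
t 33.02 tcp [ 0.62   -0.0939  0.255 ] zang 85.98 turn [-0.02 -0.08  0.02] shift now-axes [ -0.8  -0.3 227.5] new-axes [ -0.5  -0.4 227.5] open 0.0115 F [-2.2 -1.6  4.8]
```

View pics/w20.png

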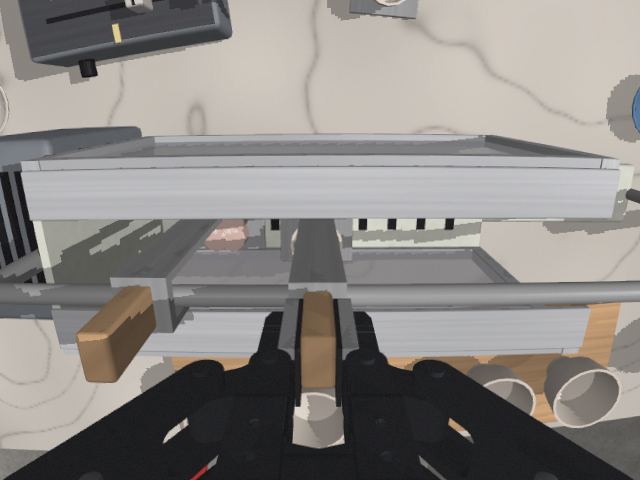

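Two in the tunnel, spaced about 75 mm. Release, rise, then back to carrier C.

Emit:
carry_out([
  [0,0,0,0,0,0,20],
  [0,0,0,0,0,0,32],
  [0,0,0,0,0,0,32],
  [0,0,0,-10,0,0,32],
  [0,0,0,-25,0,0,32],
  [0,0,0,-35,0,0,32],
  [0,0,0,-25,0,0,32],
  [0,0,0,-5,10,0,32],
  [0,0,0,0,30,10,45],
  [0,0,0,0,40,15,60],
  [0,0,0,0,30,10,60],
  [0,0,0,0,0,0,60],
])

```text
time: 34.58
ee_pos: [0.5105, -0.05, 0.3553]
tcp_rot: [-91.6, 89.9, -5.5]
wrist_force: [0.7, 0.2, 0.5]
opening: 0.0515
```

Run:
```python
from h import *
plan([.43,-.022,.29],81.7);o,_=snap('wrist','w21.png');print(proj('wrist',[.43,-.022,.216],o))
```

```text
t 34.58 tcp [ 0.5105 -0.05    0.3553] zang 86.06 turn [4.36 0.   0.08] shift now-axes [65.2 82.3 22.4] new-axes [65.3 83.7 16.1] open 0.0515 F [0.7 0.2 0.5]
[354.14367127 102.38764832]
```

View pics/w21.png

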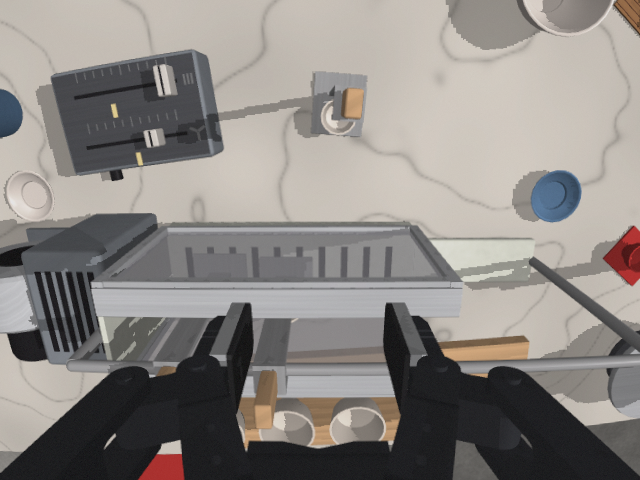

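Emit:
carry_out([
  [4.3,0,0,0,0,0,60],
  [0,0,0,0,25,5,60],
  [0,0,0,10,38,7,60],
  [0,0,0,40,20.7,4.1,60],
  [0,0,0,45,0,0,50],
  [0,0,0,42,0,0,50],
  [0,0,0,25,0,0,50],
  [0,0,0,10,0,0,50],
  [0,0,0,0,0,0,50],
])

```text
time: 35.75
ee_pos: [0.4323, -0.0228, 0.1824]
tcp_rot: [98.1, 90.0, 179.8]
wrist_force: [-0.4, -0.9, 0.3]
opening: 0.0424
```

Run:
```python
from h import *
plan([.43,-.022,.1835],81.7);o,_=snap('wrist','w22.png')
```

```text
t 35.75 tcp [ 0.4323 -0.0228  0.1824] zang 81.7 turn [-0.   -0.01 -0.05] shift now-axes [-1.1  2.4  0.4] new-axes [-1.1  2.4  0.4] open 0.0424 F [-0.4 -0.9  0.3]
```

View pics/w22.png

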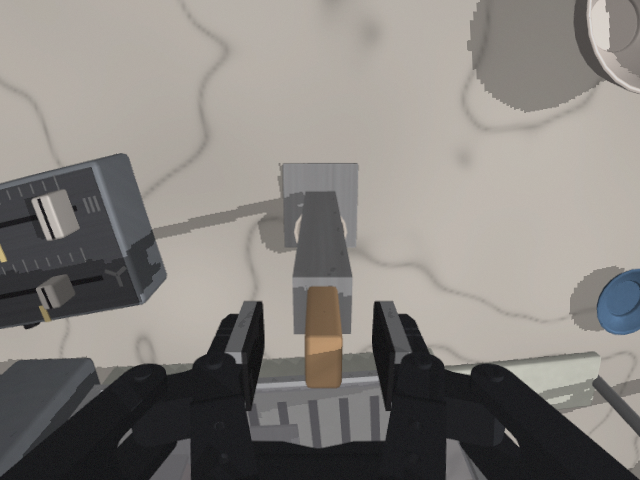

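Emit:
carry_out([
  [0,0,0,-1,1.5,1.2,50],
  [0,0,0,0,0,0,30],
  [0,0,0,0,0,0,5],
  [0,0,0,0,0,0,5],
  [0,0,0,0,0,0,5],
  [0,0,0,0,0,0,5],
  [0,0,0,-5,0,0,5],
  [0,0,0,-15,0,0,5],
  [0,0,0,-25,0,0,5],
  [0,0,0,-30,0,0,5],
  [0,0,0,-22,0,0,5],
  [0,0,0,-10,0,0,5],
])

```text
time: 37.3
ee_pos: [0.4312, -0.0213, 0.2923]
tcp_rot: [-87.9, 89.9, -6.2]
wrist_force: [-0.1, -0.1, -4.0]
opening: 0.0115
```

Run:
```python
from h import *
plan([.52,.0,.2915],86);plan([.53,.138,.2915],86)
```

```text
t 37.3 tcp [ 0.4312 -0.0213  0.2923] zang 81.71 turn [-4.29 -0.    0.08] shift now-axes [  0.9 -84.8  33.9] new-axes [  0.8 -87.1  27.4] open 0.0115 F [-0.1 -0.1 -4. ]
t 37.3 tcp [ 0.4312 -0.0213  0.2923] zang 81.71 turn [-4.29 -0.    0.08] shift now-axes [  0.9 -74.8 171.9] new-axes [  0.8 -87.5 165.8] open 0.0115 F [-0.1 -0.1 -4. ]
```

Emit:
carry_out([
  [-4.3,0,0,0,0,0,5],
  [0,0,0,0,0,10,5],
  [0,0,0,0,-5,25,5],
  [0,0,0,0,-10,32,5],
  [0,0,0,0,-18,34,5],
  [0,0,0,0,-24,30,5],
  [0,0,0,0,-24,20,5],
  [0,0,0,0,-20,10,5],
  [0,0,0,0,-10,5,5],
  [0,0,0,0,-3,0,5],
  [0,0,0,0,0,0,5],
  [0,0,0,0,0,0,5],
])

```text
time: 38.8
ee_pos: [0.5557, 0.1361, 0.2911]
tcp_rot: [-72.6, 90.0, 13.4]
wrist_force: [-0.3, 0.9, -3.5]
opening: 0.0116
```

Run:
```python
from h import *
plan([.555,.138,.2915],86);o=held('w23.png',279,164,247)
im=cv2.imread('pics/w23.png');cv2.imwrite('pics/w23a.png',cv2.resize(im[150:300,260:380],None,fx=5,fy=4,interpolation=cv2.INTER_CUBIC))
```

```text
t 38.8 tcp [0.5557 0.1361 0.2911] zang 85.98 turn [-0.02  0.01  0.02] shift now-axes [-0.4  0.8  1.8] new-axes [-0.4  0.8  1.8] open 0.0116 F [-0.3  0.9 -3.5]
edge(13) [ 8.  13.  -1.6] base(35) [180.   35.9  -1.6] low(-35) [180.  -33.6  -1.6]
```

View pics/w23a.png

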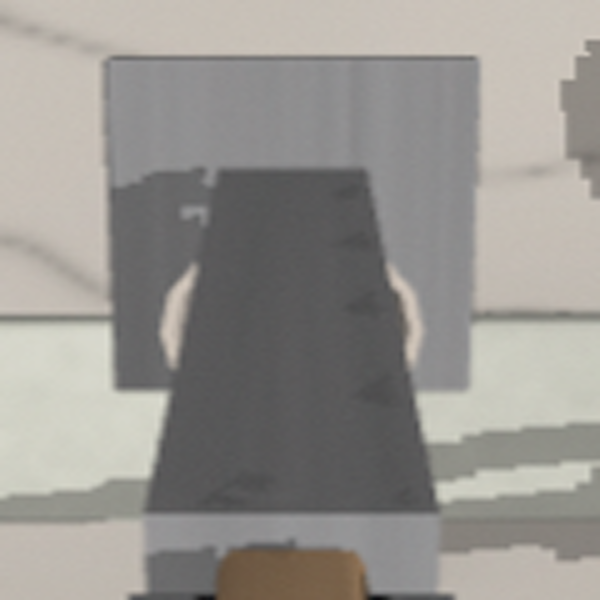

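Emit:
carry_out([
  [0,0,0,0,-5,0,5],
  [0,0,0,0,-15,0,5],
  [0,0,0,0,-20,0,5],
  [0,0,0,0,-20,0,5],
  [0,0,0,0,-15,0,5],
  [0,0,0,0,-5.9,0,5],
  [0,0,0,0,0,0,5],
  [0,0,0,0,0,0,5],
])

```text
time: 39.85
ee_pos: [0.6365, 0.1309, 0.291]
tcp_rot: [-53.5, 90.0, 32.6]
wrist_force: [0.2, -0.1, -2.5]
opening: 0.0113
```

Run:
```python
from h import *
plan([.6364,.1305,.2545],86);o,_=snap('wrist','w24.png');T=np.linalg.inv(T_tool(o))
g=cv2.cvtColor(cv2.imread('pics/w24.png'),cv2.COLOR_BGR2GRAY).astype(float)
for c in(270,380):
    d=np.diff(g[235:280,c]);i=np.argsort(-abs(d))[:4];print(c,235+i,d[i])
for uv in((270,261.4),(380,261.4)):
    p=onz('wrist',uv,.235,o);print(p.round(4),((T[:3,:3]@p+T[:3,3])*1e3).round(1))
```

```text
t 39.85 tcp [0.6365 0.1309 0.291 ] zang 86.02 turn [0.02 0.01 0.01] shift now-axes [36.5  0.1 -0.4] new-axes [36.5  0.1 -0.4] open 0.0113 F [ 0.2 -0.1 -2.5]
270 [252 271 272 261] [-54.  32.  29.  25.]
380 [252 271 251 270] [-56.  42. -34.  23.]
[0.6328 0.1043 0.235 ] [ 56.    1.9 -26.8]
[0.6368 0.1619 0.235 ] [56.   1.9 31. ]
```

View pics/w24.png

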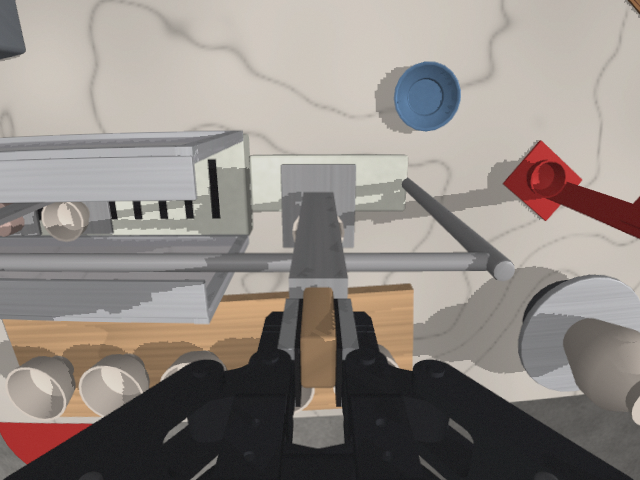

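Emit:
carry_out([
  [0,0,0,5,0.5,0,5],
  [0,0,0,9,0,0,5],
  [0,0,0,9,0,0,5],
  [0,0,0,7,0,0,5],
  [0,0,0,4,0,0,5],
  [0,0,0,2,0,0,5],
  [0,0,0,0.7,0,0,5],
  [0,0,0,0,0,0,5],
])

```text
time: 40.9
ee_pos: [0.6365, 0.1308, 0.2543]
tcp_rot: [-75.8, 90.0, 10.2]
wrist_force: [0.9, -0.3, -2.3]
opening: 0.0115
```

Emit:
carry_out([
  [0,0,0,0.7,0,0,5],
  [0,0,0,0,0,0,5],
])

```text
time: 41.15
ee_pos: [0.6365, 0.1309, 0.2542]
tcp_rot: [-75.4, 89.9, 10.6]
wrist_force: [-1.9, -1.1, 4.1]
opening: 0.0114
```

Emit:
carry_out([
  [0,0,0,-0.5,0,-3,5],
  [0,0,0,0,0,-8,5],
  [0,0,0,0,0,-14,5],
  [0,0,0,0,0,-20,5],
  [0,0,0,0,0,-22,5],
  [0,0,0,0,0,-22,5],
  [0,0,0,0,0,-22,5],
  [0,0,0,0,0,-20,5],
  [0,0,0,0,0,-13,5],
  [0,0,0,0,0.3,-7,5],
  [0,0,0,0,0,-2,5],
  [0,0,0,0,0,0,5],
])

```text
time: 42.65
ee_pos: [0.6254, -0.0224, 0.2541]
tcp_rot: [-103.0, 90.0, -17.0]
wrist_force: [0.7, 3.2, 4.6]
opening: 0.0112
```

Run:
```python
from h import *
plan([.6364,.1305,.2545],86);snap('wrist','w25.png')
```

```text
t 42.65 tcp [ 0.6254 -0.0224  0.2541] zang 85.99 turn [-0.01 -0.01  0.03] shift now-axes [ -0.4  -0.3 153.3] new-axes [ -0.4  -0.3 153.3] open 0.0112 F [0.7 3.2 4.6]
```

View pics/w25.png

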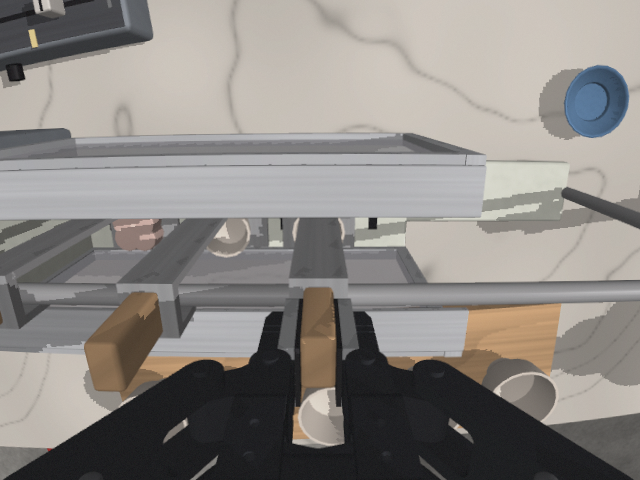

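Release, rise, and check the whole scene for all hung and no further carrier.

Emit:
carry_out([
  [0,0,0,0,0,0,20],
  [0,0,0,0,0,0,32],
  [0,0,0,0,0,0,32],
  [0,0,0,-10,0,0,32],
  [0,0,0,-25,0,0,32],
  [0,0,0,-35,0,0,32],
  [0,0,0,-25,0,0,32],
  [0,0,0,-5,15,0,32],
  [0,0,0,0,45,-20,45],
  [0,0,0,0,50,-30,50],
  [0,0,0,0,40,-30,50],
  [0,0,0,0,0,0,50],
])

```text
time: 44.2
ee_pos: [0.4679, -0.0923, 0.3561]
tcp_rot: [-104.1, 89.8, -18.3]
wrist_force: [-0.4, -0.4, -0.2]
opening: 0.0429
```

Run:
```python
from h import *
plan([.4491,-.2185,.15],93);snap('wrist','w26.png')
s=snap('scene','s26.png')[1];d=snap('side','d26.png')[1]
a=cv2.resize(s[160:440,100:480],(0,0),fx=1.03,fy=1.4);b=cv2.resize(d[100:380,200:480],(0,0),fx=1.4,fy=1.4)
cv2.imwrite('pics/sd26.png',np.hstack([a,b])[:,:,::-1])
```

```text
t 44.2 tcp [ 0.4679 -0.0923  0.3561] zang 85.88 turn [-7.12 -0.06  0.18] shift now-axes [ 206.2   10.3 -127.1] new-axes [ 206.1   25.4 -125.1] open 0.0429 F [-0.4 -0.4 -0.2]
```

View pics/w26.png

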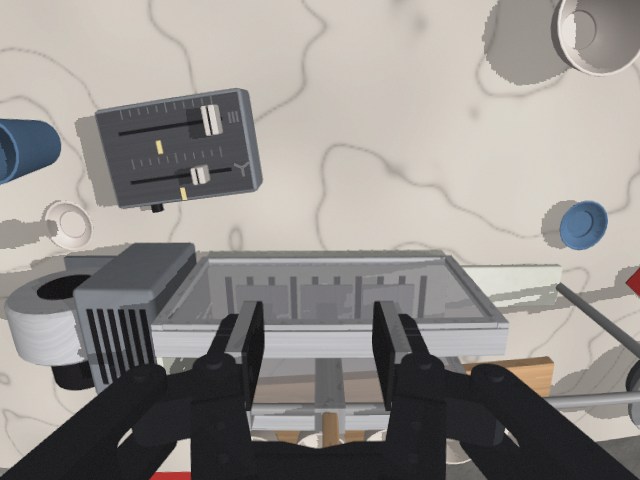

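View pics/sd26.png

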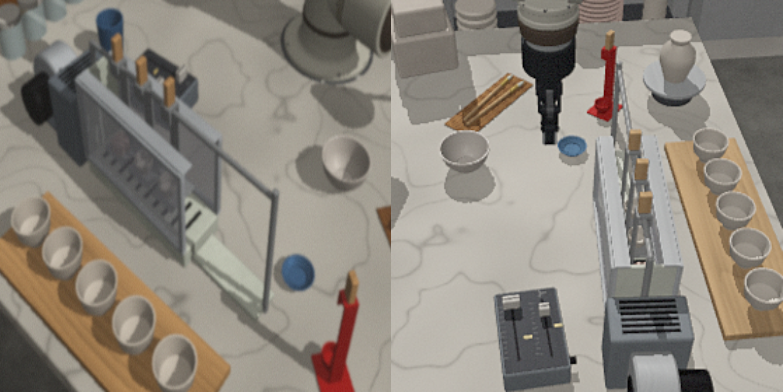

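Emit:
carry_out([
  [-7.1,0,0,0,0,0,50],
  [0,0,0,15,5,-25,50],
  [0,0,0,35,8,-40,50],
  [0,0,0,40,8,-40,40],
  [0,0,0,40,4.4,-20.1,40],
  [0,0,0,40,0,0,40],
  [0,0,0,36,0,0,40],
  [0,0,0,10,0,0,40],
  [0,0,0,0,0,0,40],
])

```text
time: 45.48
ee_pos: [0.4522, -0.2171, 0.1379]
tcp_rot: [63.0, 90.0, 156.2]
wrist_force: [0.0, 0.4, 0.7]
opening: 0.0339
```

Run:
```python
from h import *
plan([.4491,-.2185,.063],93);o,_=snap('wrist','w27.png');print(proj('wrist',[.4491,-.2185,.079],o),proj('wrist',[.471,-.2448,.055],o))
```

```text
t 45.48 tcp [ 0.4522 -0.2171  0.1379] zang 93.16 turn [ 0.16  0.02 -0.04] shift now-axes [74.9  3.1 -1.2] new-axes [74.9  3.1 -1.2] open 0.0339 F [0.  0.4 0.7]
[318.82056623 257.68816471] [273.14598758 275.18469568]
```

View pics/w27.png

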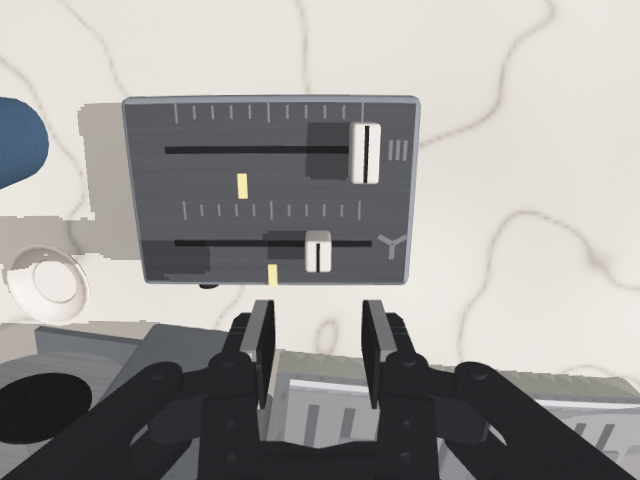

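```bash
cat >> h.py <<'E'
def loc(p):
    c=np.array([.42321,-.24629]);a=np.radians(92.9);ey=np.array([np.cos(a),np.sin(a)]);ex=np.array([ey[1],-ey[0]])
    return np.array([(p[:2]-c)@ex,(p[:2]-c)@ey])*1e3
def ctrl(img,o):
    h=cv2.cvtColor(img,cv2.COLOR_BGR2HSV);m=cv2.inRange(h,(15,60,120),(35,255,255));m[320:]=0
    N,L,S,C=cv2.connectedComponentsWithStats(m)
    for i in range(1,N):
        if 40<S[i,4]<800: print('tape',C[i].round(1),loc(onz('wrist',C[i],.055,o)).round(2))
E
python3 - <<'E'
from h import *
o=sensors.get_obs();im=cv2.imread('pics/w27.png');ctrl(im,o)
a=cv2.resize(im[215:295,240:360],None,fx=6.5,fy=6.5,interpolation=cv2.INTER_CUBIC);cv2.imwrite('pics/w27a.png',a)
for nm,uv in(('fan',(318.5,257.5)),('heat',(366.3,154))):print(nm,loc(onz('wrist',uv,.079,o)))
E
```

```text
tape [242.1 185.6] [ -6.17 -17.38]
tape [272.3 274.5] [48.15 -1.85]
fan [27.87174711 25.97644727]
heat [-26.78206189  49.2751237 ]
```

View pics/w27a.png

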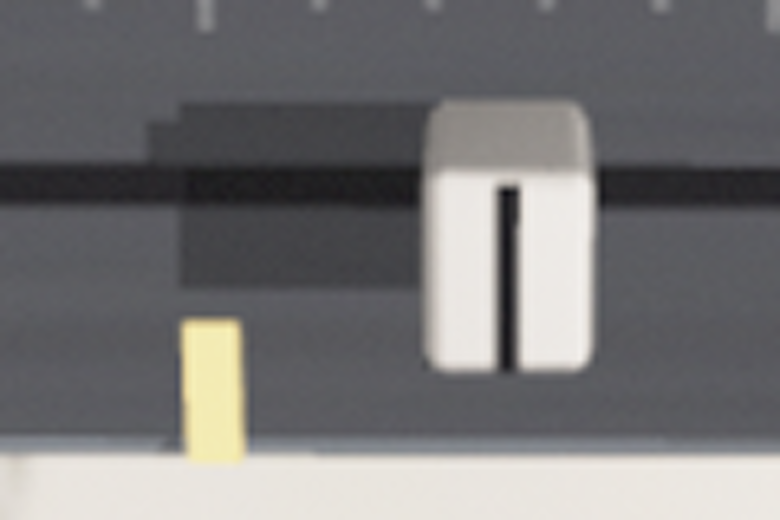

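Emit:
carry_out([
  [0,0,0,20,3.1,-1.2,40],
  [0,0,0,28,0,0,40],
  [0,0,0,20,0,0,40],
  [0,0,0,6,0,0,40],
  [0,0,0,0,0,0,20],
  [0,0,0,0,0,0,5],
  [0,0,0,0,0,0,5],
  [0,0,0,0,0,0,5],
  [0,0,0,0,0,0,5],
], squeeze=20)

```text
time: 46.65
ee_pos: [0.4493, -0.219, 0.0651]
tcp_rot: [-113.3, 89.9, -20.2]
wrist_force: [-0.5, 1.5, 6.2]
opening: 0.0133
```

Run:
```python
from h import *
plan([.4491,-.2185,.063],93);print(loc(sensors.get_obs()['ee_pos']))
```

```text
t 46.65 tcp [ 0.4493 -0.219   0.0651] zang 93.11 turn [ 0.11 -0.05  0.11] shift now-axes [2.1 0.2 0.5] new-axes [2.1 0.2 0.5] open 0.0133 F [-0.5  1.5  6.2]
[27.43857106 25.91095981]
```

Emit:
carry_out([
  [0,0,0,0,0,-3,5],
  [0,0,0,0,0,-7,5],
  [0,0,0,0,0,-8,5],
  [0,0,0,0,0,-6,5],
  [0,0,0,0,0,-2.6,5],
  [0,0,0,0,0,-1,5],
  [0,0,0,0,0,0,5],
  [0,0,0,0,0,0,5],
])

```text
time: 47.65
ee_pos: [0.4507, -0.2468, 0.0651]
tcp_rot: [-127.0, 89.9, -33.9]
wrist_force: [0.7, -0.1, 6.5]
opening: 0.0136
```

Run:
```python
from h import *
plan([.4491,-.2185,.063],93);print(loc(sensors.get_obs()['ee_pos']))
```

```text
t 47.65 tcp [ 0.4507 -0.2468  0.0651] zang 93.1 turn [ 0.1  -0.08  0.1 ] shift now-axes [ 2.1  0.1 28.4] new-axes [ 2.1  0.2 28.4] open 0.0136 F [ 0.7 -0.1  6.5]
[27.47674442 -1.94092692]
```

Emit:
carry_out([
  [0,0,0,0,0,0,15],
  [0,0,0,0,0,0,30],
  [0,0,0,0,0,0,40],
  [0,0,0,0,0,0,40],
  [0,0,0,-15,0,0,40],
  [0,0,0,-28,0,0,40],
  [0,0,0,-28,0,0,40],
  [0,0,0,-10,0,0,40],
  [0,0,0,0,0,0,40],
  [0,0,0,0,0,0,40],
])

```text
time: 48.9
ee_pos: [0.4497, -0.2461, 0.1437]
tcp_rot: [58.6, 89.9, 151.7]
wrist_force: [0.2, -1.0, 0.6]
opening: 0.0343
```

Run:
```python
from h import *
o,im=snap('wrist','w28.png');plan([.398,-.1985,.15],93);im=cv2.imread('pics/w28.png');ctrl(im,o);np.save('o28.npy',o,allow_pickle=True)
a=cv2.resize(im[215:295,270:370],None,fx=7.5,fy=7.5,interpolation=cv2.INTER_CUBIC);cv2.imwrite('pics/w28a.png',a)
```

```text
t 48.95 tcp [ 0.4497 -0.2461  0.1436] zang 93.11 turn [ 0.11  0.05 -0.08] shift now-axes [-6.3 49.  50.3] new-axes [-6.4 49.1 50.2] open 0.0343 F [-0.3  0.2 -0.5]
tape [294.3 190.4] [ -6.84 -16.6 ]
tape [320.5 280.7] [49.93 -1.12]
```

View pics/w28a.png

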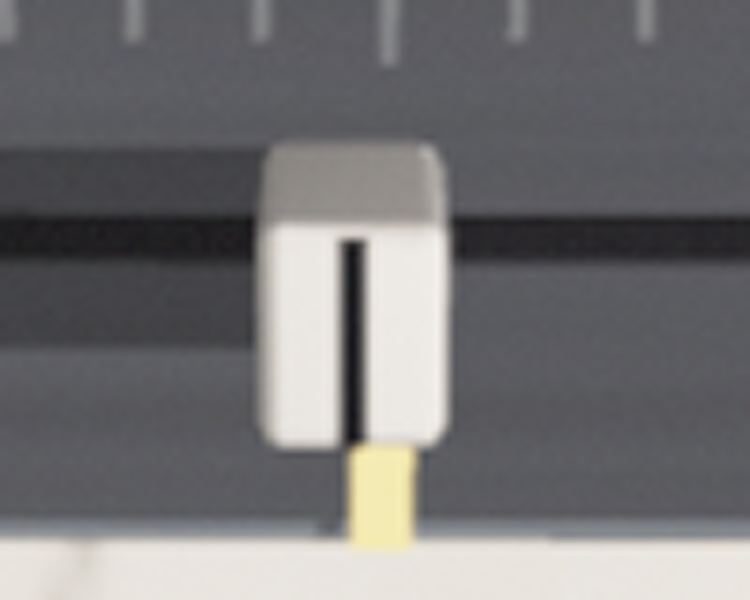

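View pics/w28.png

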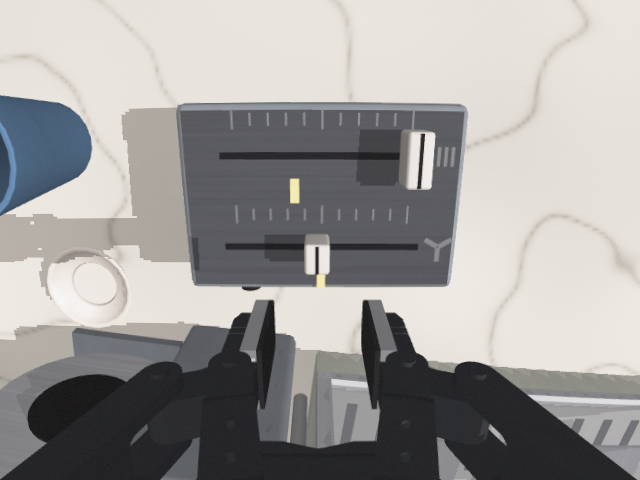

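Run:
```python
from h import *
o=np.load('o28.npy',allow_pickle=True).item();im=cv2.imread('pics/w28.png')
u=270+352/7.5
print('idx',loc(onz('wrist',(u,215+345/7.5),.079,o)),'tape',loc(onz('wrist',(270+381/7.5,215+497/7.5),.055,o)))
g=lambda a,b:(270+a/7.5,215+b/7.5)
print('tick50',loc(onz('wrist',g(391,30),.055,o)),loc(onz('wrist',(322,214),.055,o)),'corners',[loc(onz('wrist',q,.055,o)).round(1) for q in((180,107),(465,107),(451,285),(195,285))])
print(loc(onz('wrist',(237,214),.055,o)),loc(onz('wrist',(407,214),.055,o)))
print(o['tcp_rot'],T_tool(o)[:3,:3].round(4))
```

```text
idx [27.50042171 -3.36853917] tape [50.31051218 -0.92380046]
tick50 [10.25302081 -0.39375001] [ 7.20744549 -0.49438529] corners [array([-53.7, -79.3]), array([-54.5,  78.2]), array([52.8, 81.1]), array([ 53.4, -80. ])]
[  7.35132374 -50.63222372] [ 6.94247255 49.71586881]
[ 58.57605504  89.91537091 151.68617134] [[-1.300e-03 -9.985e-01 -5.430e-02]
 [ 7.000e-04 -5.430e-02  9.985e-01]
 [-1.000e+00  1.300e-03  8.000e-04]]
```

Emit:
carry_out([
  [0,0,0,20,0,0,40],
  [0,0,0,30,0,0,40],
  [0,0,0,22,0,0,40],
  [0,0,0,8,0,0,40],
  [0,0,0,0,0,0,20],
  [0,0,0,0,0,0,5],
  [0,0,0,0,0,0,5],
  [0,0,0,0,0,0,5],
  [0,0,0,0,0,0,5],
])

```text
time: 50.08
ee_pos: [0.4501, -0.2464, 0.065]
tcp_rot: [-159.7, 90.0, -66.6]
wrist_force: [-1.8, 0.5, -2.5]
opening: 0.0134
```

Run:
```python
from h import *
plan([.4491,-.2185,.063],93);print(loc(sensors.get_obs()['ee_pos']))
```

```text
t 50.08 tcp [ 0.4501 -0.2464  0.065 ] zang 93.11 turn [ 0.11 -0.    0.  ] shift now-axes [ 2.  -0.5 27.9] new-axes [ 2.  -0.5 27.9] open 0.0134 F [-1.8  0.5 -2.5]
[26.839128   -1.42404388]
```

Emit:
carry_out([
  [0,0,0,0,0,1,5],
  [0,0,0,0,0,1.1,5],
  [0,0,0,0,0,0,5],
  [0,0,0,0,0,0,5],
  [0,0,0,0,0,0,15],
  [0,0,0,0,0,0,30],
  [0,0,0,0,0,0,40],
  [0,0,0,-15,0,0,40],
  [0,0,0,-28,0,0,40],
  [0,0,0,-28,0,0,40],
  [0,0,0,-10,0,0,40],
  [0,0,0,0,0,0,40],
])

```text
time: 51.58
ee_pos: [0.4504, -0.2444, 0.1464]
tcp_rot: [-120.0, 89.9, -26.9]
wrist_force: [-0.7, 0.6, 0.3]
opening: 0.034
```

Run:
```python
from h import *
o,im=snap('wrist','w29.png');plan([.398,-.1985,.15],93);im=cv2.imread('pics/w29.png');ctrl(im,o);np.save('o29.npy',o,allow_pickle=True)
a=cv2.resize(im[215:295,270:370],None,fx=7.5,fy=7.5,interpolation=cv2.INTER_CUBIC);cv2.imwrite('pics/w29a.png',a)
```

```text
t 51.62 tcp [ 0.45   -0.2442  0.1454] zang 93.11 turn [ 0.11  0.01 -0.01] shift now-axes [-4.5 49.4 48.5] new-axes [-4.6 49.5 48.4] open 0.0339 F [-1.   0.7  0.1]
tape [291.8 187.8] [ -6.9  -16.65]
tape [317.9 277.5] [49.92 -1.15]
```

View pics/w29a.png

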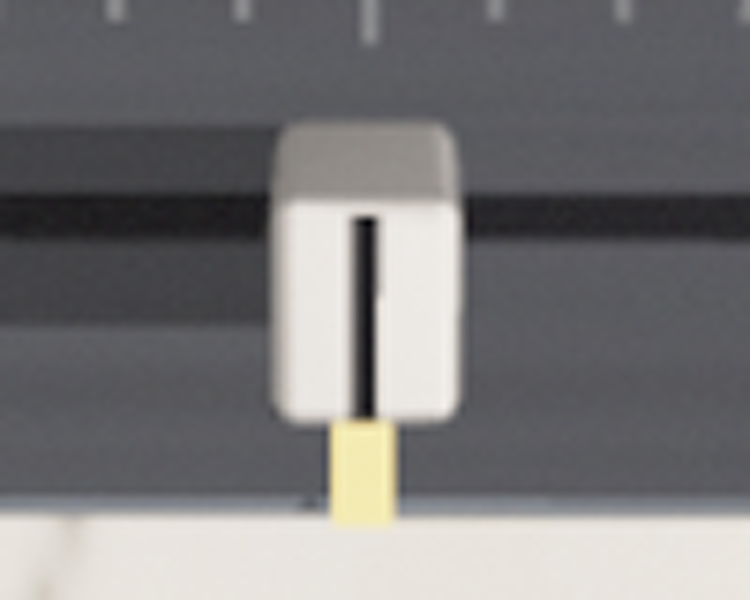

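Run:
```python
from h import *
a=np.radians(92.9);ey=np.array([np.cos(a),np.sin(a)]);ex=np.array([ey[1],-ey[0]])
p=np.array([.42321,-.24629])-.027*ex+.0505*ey;print(p);plan([*p,.145],92.9)
```

```text
[ 0.39368963 -0.19722068]
t 51.62 tcp [ 0.45   -0.2442  0.1454] zang 93.11 turn [ 0.21  0.01 -0.01] shift now-axes [ 0.5 53.7 50. ] new-axes [ 0.4 53.9 49.8] open 0.0339 F [-1.   0.7  0.1]
```

Emit:
carry_out([
  [0.2,0,0,0,8,8,40],
  [0,0,0,0,20,18,40],
  [0,0,0,0,18,16,40],
  [0,0,0,0,7.9,7.8,40],
  [0,0,0,0,0,0,40],
  [0,0,0,20,0,0,40],
  [0,0,0,30,0,0,40],
  [0,0,0,22,0,0,40],
  [0,0,0,8,0,0,40],
  [0,0,0,0,0,0,40],
])

```text
time: 52.88
ee_pos: [0.3937, -0.1974, 0.0656]
tcp_rot: [64.5, 90.0, 157.4]
wrist_force: [0.4, -0.9, 0.5]
opening: 0.0341
```

Emit:
carry_out([
  [0,0,0,0,0,0,20],
  [0,0,0,0,0,0,5],
  [0,0,0,0,0,0,5],
  [0,0,0,0,0,0,5],
  [0,0,0,0,0,0,5],
])

```text
time: 53.5
ee_pos: [0.3942, -0.1976, 0.0668]
tcp_rot: [-119.0, 89.9, -26.1]
wrist_force: [0.4, -0.1, 6.1]
opening: 0.0135
```

Run:
```python
from h import *
plan([.3937,-.1972,.065],92.9);print(loc(sensors.get_obs()['ee_pos']))
```

```text
t 53.5 tcp [ 0.3942 -0.1976  0.0668] zang 92.91 turn [ 0.01 -0.05  0.09] shift now-axes [1.8 0.5 0.4] new-axes [1.8 0.5 0.4] open 0.0135 F [ 0.4 -0.1  6.1]
[-26.49983379  50.14198066]
```

Now −65.2 mm along tool z (50.1 → −15.1).

Emit:
carry_out([
  [0,0,0,0,0,-4,5],
  [0,0,0,0,0,-10,5],
  [0,0,0,0,0,-14,5],
  [0,0,0,0,0,-15,5],
  [0,0,0,0,0,-12,5],
  [0,0,0,0,0,-7,5],
  [0,0,0,0,0,-3.2,5],
  [0,0,0,0,0,0,5],
  [0,0,0,0,0,0,5],
])

```text
time: 54.62
ee_pos: [0.3976, -0.2631, 0.0668]
tcp_rot: [-136.2, 89.9, -43.3]
wrist_force: [1.1, -1.9, 5.1]
opening: 0.0133
```

Run:
```python
from h import *
o=sensors.get_obs();print(loc(o['ee_pos']),o['wrist_force'])
```

```text
[-26.43740953 -15.47930599] [ 1.14692198 -1.87013394  5.12437368]
```

Emit:
carry_out([
  [0,0,0,0,0,0,15],
  [0,0,0,0,0,0,30],
  [0,0,0,0,0,0,40],
  [0,0,0,-15,0,0,40],
  [0,0,0,-28,0,0,40],
  [0,0,0,-28,0,0,40],
  [0,0,0,-10,0,0,40],
  [0,0,0,0,0,0,40],
  [0,0,0,0,0,0,40],
])

```text
time: 55.75
ee_pos: [0.3966, -0.2622, 0.1458]
tcp_rot: [53.9, 89.9, 146.8]
wrist_force: [0.0, -0.7, -0.6]
opening: 0.0343
```

Run:
```python
from h import *
o,im=snap('wrist','w30.png');plan([.398,-.1985,.15],93);im=cv2.imread('pics/w30.png');ctrl(im,o);np.save('o30.npy',o,allow_pickle=True)
a=cv2.resize(im[215:315,260:380],None,fx=6,fy=6,interpolation=cv2.INTER_CUBIC);cv2.imwrite('pics/w30a.png',a)
```

```text
t 55.8 tcp [ 0.3965 -0.2621  0.1457] zang 92.91 turn [-0.09  0.06 -0.08] shift now-axes [-4.3 -4.7 63.5] new-axes [-4.3 -4.8 63.5] open 0.0341 F [ 0.1 -0.2 -0.5]
```

View pics/w30a.png

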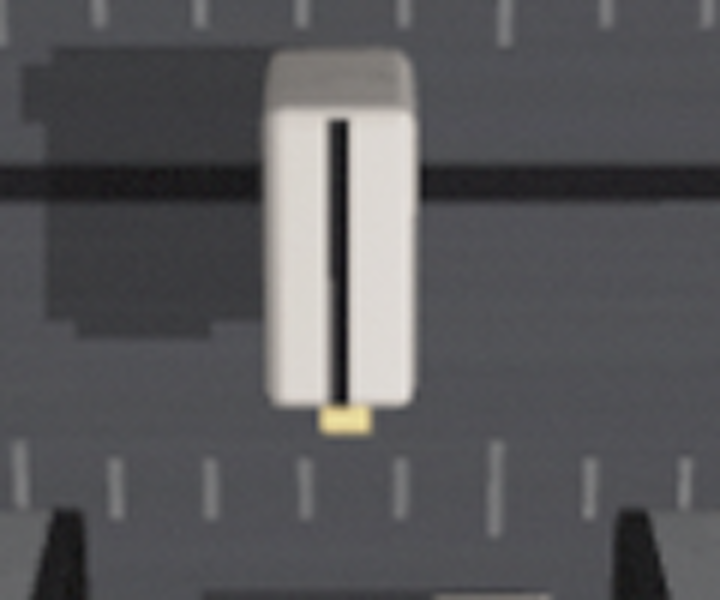

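View pics/w30.png

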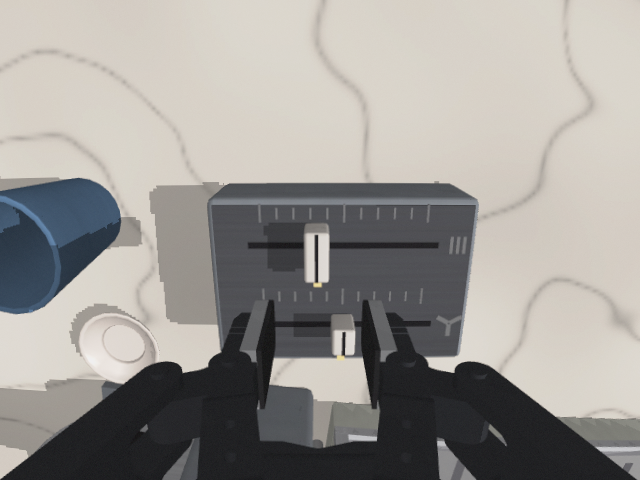

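Emit:
carry_out([
  [0,0,0,20,0,0.6,40],
  [0,0,0,30,0,0,40],
  [0,0,0,22,0,0,40],
  [0,0,0,8,0,0,40],
  [0,0,0,0,0,0,20],
  [0,0,0,0,0,0,5],
  [0,0,0,0,0,0,5],
  [0,0,0,0,0,0,5],
  [0,0,0,0,0,0,5],
])

```text
time: 56.92
ee_pos: [0.3969, -0.2618, 0.067]
tcp_rot: [170.2, 90.0, -96.9]
wrist_force: [-1.5, -0.5, -1.8]
opening: 0.0133
```

Emit:
carry_out([
  [0,0,0,0,0,0,15],
  [0,0,0,0,0,0,30],
  [0,0,0,0,0,0,40],
  [0,0,0,-15,0,0,40],
  [0,0,0,-28,0,0,40],
  [0,0,0,-28,0,0,40],
  [0,0,0,-10,0,0,40],
  [0,0,0,0,0,0,40],
  [0,0,0,0,0,0,40],
])

```text
time: 58.05
ee_pos: [0.3966, -0.2616, 0.1468]
tcp_rot: [51.8, 89.9, 144.7]
wrist_force: [0.5, -0.5, -0.5]
opening: 0.0343
```

Run:
```python
from h import *
o,im=snap('wrist','w31.png');plan([.398,-.1985,.15],93);im=cv2.imread('pics/w31.png');np.save('o31.npy',o,allow_pickle=True)
a=cv2.resize(im[215:365,260:380],None,fx=5,fy=4,interpolation=cv2.INTER_CUBIC);cv2.imwrite('pics/w31a.png',a)
```

```text
t 58.1 tcp [ 0.3965 -0.2615  0.1467] zang 92.91 turn [-0.09  0.05 -0.07] shift now-axes [-3.3 -4.7 62.9] new-axes [-3.3 -4.8 62.9] open 0.0341 F [-0.6  0.4 -0.6]
```

View pics/w31a.png

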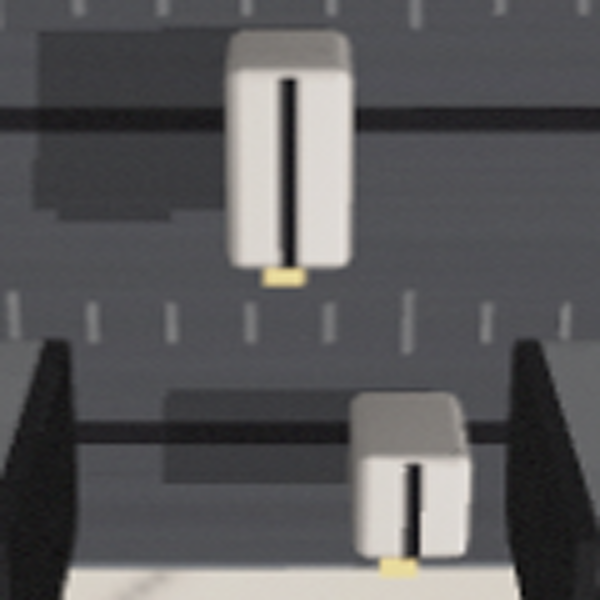

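Emit:
carry_out([
  [0,0,0,-40,0,0,40],
  [0,0,0,-50,20,0,40],
  [0,0,0,-50,30,0,40],
  [0,0,0,-20,10,0,40],
  [0,0,0,0,0,0,40],
])

```text
time: 58.72
ee_pos: [0.337, -0.2652, 0.3085]
tcp_rot: [-131.0, 89.9, -38.1]
wrist_force: [-0.2, 0.1, -1.4]
opening: 0.0341
```

Run:
```python
from h import *
snap('wrist','w32.png');s=snap('scene','s32.png')[1];d=snap('side','d32.png')[1]
a=cv2.resize(s[160:440,100:480],(0,0),fx=1.03,fy=1.4);b=cv2.resize(d[100:380,200:480],(0,0),fx=1.4,fy=1.4)
cv2.imwrite('pics/sd32.png',np.hstack([a,b])[:,:,::-1])
# grips along the rail
for n,im,roi in(('scene',s,(180,175,300,270)),('side',d,(350,180,400,260))):
    h=cv2.cvtColor(im,cv2.COLOR_RGB2HSV);m=cv2.inRange(h,(8,90,90),(22,255,255));k=np.zeros_like(m);x0,y0,x1,y1=roi;k[y0:y1,x0:x1]=m[y0:y1,x0:x1]
    N,L,S,C=cv2.connectedComponentsWithStats(k)
    for i in range(1,N):
        if S[i,4]>25:print(n,C[i].round(1),onz(n,C[i],.266).round(3))
```

```text
scene [213.7 193.5] [ 0.611 -0.168  0.266]
scene [237.8 209.3] [ 0.618 -0.094  0.266]
scene [264.6 224.1] [ 0.619 -0.023  0.266]
side [373.6 199.5] [ 0.624 -0.022  0.266]
side [397.7 208.7] [ 0.675 -0.059  0.266]
side [378.2 220.4] [ 0.621 -0.094  0.266]
side [381. 244.] [ 0.614 -0.167  0.266]
```

View pics/sd32.png

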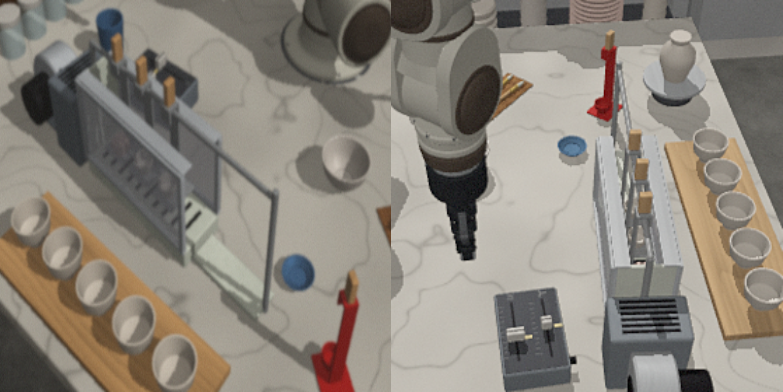

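All three carriers hang at dryer y ≈ −45, −117 and −191 mm, at the hung height. Both sliders are on their strips and the robot is clear.

```bash
python3 -c "
from workcell import job_done
print(job_done())"
```

```text
the job is handed in; nothing more can be done
None
```

The job is done and handed in at about 59 s of the 200 s allowed; no verdict was reported.

- **Loading:** I slid the heat slider to its off stop first (it read 0.5 mm from the stop, within measurement error). I then hooked all three carriers that were present onto the rail and slid them in. The fourth was absent and I left the red look-alike alone.
- **Carrier positions:** In both fixed cameras at the end, the grips stood at dryer y of about −191, −117 and −45 mm. That puts every base wholly inside (y < +5 mm), with about 72–74 mm between carriers.
- **Sliders:** I set the fan first. It ended 2.4 mm off its strip, so I re-gripped it and brought it to within about 0.2 mm. The heat slider came last, with one small correction. It ended about 0.5 mm off its strip's centre, on the other side from where it started, and I left it there because that is well inside the 5 mm strip.
- **Disagreement found:** The wrist camera and the gripper's centre line differed by about 1.5 mm sideways. I therefore judged both sliders by their index line against the tape in the same picture.
- **Forces and bystanders:** The highest wrist force I read was about 36 N, a downward pull while pinching the heat cap. I did not touch the dishes, brushes or bowl, and those in view in the last pictures looked unmoved.

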